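Lock the shelf riser with the hex key

ROBOT

A 7-joint arm with a two-finger parallel gripper is mounted at the origin on the work surface. World frame = base frame: x ahead of the robot, y to its left, z up, the work surface at z = 0. Lengths are in m, angles in rad, forces in N, time in s.
With the tool pointing down it reaches from about 0.4 to 0.85 m from the base axis. Payload 6.9 kg.
Tool frame: the origin (TCP) lies at the very end of the fingers, on their centre line; the grasp point (between the pads) lies 19 mm behind it (r.hold_point_z is the distance from the TCP to the grasp point, in m); x points along the fingers, y is the direction in which the jaws open and shut, and the axes are right-handed (so a half turn about x gives the same grasp; the last joint's range is limited). The gripper opens to 85 mm and grips with 20 to 120 N. Pads are 22 mm wide; open, the fingers measure 114 mm over their backs; the gripper's body (76 mm by 85 mm) begins 54 mm behind the grasp point. The pads swing forward as they close: fully open they stand 13 mm farther back than shut.
Start: joints at [-1.212, 0.507, -0.238, 1.5, 0.126, 1.149, -0.155], TCP at [0.156, 0.605, 0.231] pointing down, gripper open.
Joint ranges: [-3.08, 3.08], [-0.24, 2.05], [-1.43, 1.35], [0, 2.5], [-1.52, 4.66], [0.17, 1.96], [-2.89, 2.89]. Speed limits (rad/s): [2.39, 2.39, 3.14, 3.14, 3.14, 3.14, 3.14].

INTERFACE

Orientations are given as a unit quaternion [w, x, y, z].
In Python, from plant import monitor, viewer, close_job, r gives the robot as it stands.
- The arm moves only by the tool arm_command, never from a script. Its argument "increments" is a list of rows, each a list of 5 numbers: the finger opening in mm, from 0 to 85.4, then the shift along the tool's x, y, z in mm, then the turn about the tool's x in rad. In form: [[hand, x, y, z, roll], ...]. A call has 1 to 5 rows; each row is the pose to reach, as a shift and turn from the pose commanded when the call began, along the tool's axes at that moment; what a row does not reach only later rows make up. A row lasts 1/10 s, in which the tool goes at most 50 mm and 8.59 degrees, less where a joint would pass 70% of its speed; a pose out of reach is approached as far as the arm can. A call with a gripper value outside its range is refused whole. The fingers move at their own pace and stop on an object; "newtons" is the grip in N (left out, the last holds). Time passes only in rows, so rows that repeat a pose let the fingers close. It gives the time, the measured TCP pose, the force and the opening at its end, in the units of the state.
- monitor.observe(): the state, without advancing time (a new reading comes with each control period).
- viewer.grab_frame(name): name is "side" or "top"; returns (picture, depth): 400x640x3 uint8, red, green, blue; 400x640 float32, m along the optical axis (not along the pixel's ray), 0 where there is no reading.
- viewer.camera_params(name): a dict with "camera_matrix" (3x3 intrinsics, pixels), "position" and "orientation" of the camera in the world. Camera axes: x right, y up, looking along -z (the intrinsics and any distortion apply to the point x, -y, -z); pixel columns grow to the right and rows downward; lengths in m; the calibration is good to about 2 mm. A picture is of the moment at which its call begins. camera_params takes no time and is no camera call.
- close_job(): hands the job in, once; it reports no verdict.
The state is a dict: "time_s": time; "joint_positions": joint angles; "qd": joint speeds; "tau": joint torques, N m; "position": TCP position; "eef_rot": TCP orientation; "ft_force": force on the tool from outside, world axes, zero at the start; "moment": the same for the moment, N m; "gripper_width": finger opening in m.
Only numpy, scipy, OpenCV 4.12 (cv2) and the standard library are available. Lean on these libraries where they do the work, as an engineer would, in place of code of your own. Each camera call takes 0.05 s, during which the arm holds its last target.

TASK

Take the hex key out of its blue stand and feel, gently, for the recessed hex socket of the cam lock on the floor of the slot in the black shelf beam. Seat the key in the socket and turn it clockwise, a quarter turn to each grasp or as your wrist allows, until the lock is fully home at its stop, then let go and leave the key standing in the socket. Never force the key against the shelf, and leave the stock around the work where it stands.

Things in the scene. Friction and masses are not known exactly. Their poses are not given: they have to be found in the camera images.
- key: Loose steel hex key, 95 mm long, about 120 g, at first upright in the stand. Origin: centre of its lower tip; z runs up the shaft. The hexagonal shaft is 14 mm across flats (16.2 mm over corners), one pair of flats facing the key's own +x and -x. The lowest 4 mm taper to a flat nose 10 mm in diameter.
- key_grip (a point): Middle of the key's orange grip, 80 mm above the tip, on the shaft's axis. The grip is a 26 x 26 mm square, from 65 to 95 mm above the tip, its faces square to the key's x and y.
- stand: Fixed blue key stand, 70 x 70 x 40 mm, origin at the centre of its underside. The key stands in a round hole 19 mm wide and 28 mm deep in the middle of its top (hole floor 12 mm above the bench).
- riser: Fixed shelf riser on the bench: a black beam 60 mm wide (own x, -30 to +30 mm), 70 mm high, running along its own y from -70 to +270 mm, with a white deck behind it (x from 30 to 230 mm, top 64 mm high). Origin on the bench right below the centre of the slot; z up.
- slot (a point): Centre of the mouth of the bright-rimmed slot in the beam's top, 70 mm above the bench. The slot is 26 mm wide along the riser's x, 62 mm long along its y and 16 mm deep: its flat floor is 54 mm above the bench. In the floor a brass cam lock sits on the slot's long centre line, but anywhere within 15 mm of this point along the riser's y: that place is not measured.
- slot_floor (a point): Centre of the slot's floor, 54 mm above the bench (not the lock's own place, which can only be seen by looking down into the slot or found by touch). The lock's brass face, 21.6 mm across, is level with this floor; its hex socket is 15.5 mm across flats and 20 mm deep (bottom 34 mm above the bench). The lock does not shift under less than 90 N.
- cam (a joint): Turn of the cam lock, rad; grows clockwise seen from above. Starts between 0 and 0.4; firm stop (fully locked) at 2.8. At 0 one pair of socket flats faces the riser's +x and -x: the key fits when its yaw equals the riser's yaw minus this value, give or take multiples of 60 degrees and about 13 degrees of play each way. Turning takes about 0.1 N m; it stays where it is left.
- bottle_a: Loose white jar with a green label, 46 mm in diameter, 85 mm high, origin at the centre of its underside. Stock, to be left alone.
- bottle_b: Loose white jar with a blue label, 46 mm in diameter, 85 mm high, origin at the centre of its underside. Stock, to be left alone.
- carton: Loose small cardboard carton, 60 x 50 x 55 mm, origin at the centre of its underside. Stock, to be left alone.
- redbox: Loose white and red product box, 50 x 130 x 45 mm, lying on the riser's white deck, origin at the centre of its underside. Stock, to be left alone.
Mind the look-alikes: they are no part of the job. Several things have the shape of the key; the one meant has the colours described above.

How it is judged:
On the way, in this order (a step that is already met when the one before it is completed fails the run):
1. the key is seated in the cam lock's socket: its tip more than 12 mm below the slot's floor (z of key in the frame of riser below 0.042 m and horizontal distance between key and slot below 0.024 m and angle between key's own z axis and vertical below 0.2 rad), for 0.2 s.
2. the lock is turned home (above 2.6 rad) with the key seated in it (all of step 1 and value of joint cam above 2.6 rad), for 0.2 s.
At the end, for the whole second after the job is handed in: The cam lock reads above 2.6 rad, the key stands released and at rest in its socket (tip more than 12 mm below the slot's floor, within 24 mm of the slot's centre, leaning less than 0.2 rad), and each stock item is within 30 mm of its start and tipped less than 0.35 rad (all of step 2 and linear speed of key below 0.02 m/s and not (distance of bottle_a from where it was at the start of the episode above 0.03 m or angle between bottle_a's own z axis and vertical above 0.35 rad) and not (distance of bottle_b from where it was at the start of the episode above 0.03 m or angle between bottle_b's own z axis and vertical above 0.35 rad) and not (distance of carton from where it was at the start of the episode above 0.03 m or angle between carton's own z axis and vertical above 0.35 rad) and not (distance of redbox from where it was at the start of the episode above 0.03 m or angle between redbox's own z axis and vertical above 0.35 rad)); the robot touches nothing.
It fails at once if the key is forced: more than 40 N between the key and the shelf riser while the key is not yet seated in the lock (contact force between key and riser above 40 N and z of key in the frame of riser above 0.042 m).
It fails at once if the lock is overtightened: more than 150 N in all between the seated key and the lock (contact force between key and riser above 150 N).
It fails at once if a stock item is shifted more than 30 mm or tipped more than 0.35 rad ((distance of bottle_a from where it was at the start of the episode above 0.03 m or angle between bottle_a's own z axis and vertical above 0.35 rad) or (distance of bottle_b from where it was at the start of the episode above 0.03 m or angle between bottle_b's own z axis and vertical above 0.35 rad) or (distance of carton from where it was at the start of the episode above 0.03 m or angle between carton's own z axis and vertical above 0.35 rad) or (distance of redbox from where it was at the start of the episode above 0.03 m or angle between redbox's own z axis and vertical above 0.35 rad)).
It also fails if it takes over 67 s, if anything falls off the work surface, if the arm or the gripper's body presses on something with over 40 N, if the wrist force passes 120 N, or if a joint passes its speed limit or range.

## Working session

There is one attempt and no reset: what is moved stays moved. The work goes in short steps, Python scripts to look and compute and a tool call to move; the robot and the scene stay as the last step left them, time stands still between calls to the robot, and variables do not carry over. Pictures are saved under pics/ and viewed, and the job is handed in when it is done.

Besides the shell and the picture viewer there is one more tool, called after "Emit:" by a JSON object that holds its "method" and its "body". arm_command: Moves the arm, as the interface text tells. Its arguments: {"type":"object","properties":{"increments":{"type":"array"},"newtons":{"type":"number"}},"required":["increments"]}

```bash
ls; mkdir -p pics; python3 - <<'E'
from plant import monitor, viewer, r
import cv2, numpy as np
print(monitor.observe())
for n in ("side","top"):
    p,d=viewer.grab_frame(n); cv2.imwrite(f"pics/{n}0.png",p[:,:,::-1]); np.save(f"pics/{n}0.npy",d)
    print(n,viewer.camera_params(n))
E
```

```text
pics
{'time_s': 0.0, 'joint_positions': array([-1.21249921,  0.50834698, -0.23751265,  1.50113029,  0.12570942,
        1.1488767 , -0.15477046]), 'qd': array([ 1.63833851e-03, -1.66173264e-03,  2.25375965e-04, -1.60176142e-04,
       -7.25459011e-05,  5.59484125e-04, -3.29826436e-05]), 'tau': array([ 4.84517004e-04, -6.20592427e+01, -2.18680367e+00, -2.49649465e+01,
        1.25719397e-02,  1.21968382e-02, -5.50110911e-06]), 'position': array([0.15628118, 0.60463612, 0.23042444]), 'eef_rot': array([ 0.70140344,  0.08850238,  0.70153099, -0.08974858]), 'ft_force': array([ 0.42889061, -0.53032941, -0.38994519]), 'moment': array([0.00763746, 0.03929747, 0.0476508 ]), 'gripper_width': 0.08533208070478267}
side {'camera_matrix': array([[490.67785445,   0.        , 319.08724754],
       [  0.        , 490.67785445, 204.96811484],
       [  0.        ,   0.        ,   1.        ]]), 'position': array([ 0.25640318, -0.97124278,  0.64513516]), 'orientation': array([ 0.85219799,  0.49444463, -0.0955539 , -0.14195967])}
top {'camera_matrix': array([[399.08627663,   0.        , 319.50971523],
       [  0.        , 399.08627663, 201.99008838],
       [  0.        ,   0.        ,   1.        ]]), 'position': array([ 0.43088195, -0.04936211,  1.13851696]), 'orientation': array([-0.70333736, -0.05863039,  0.03757125,  0.70743723])}
```

View pics/side0.png

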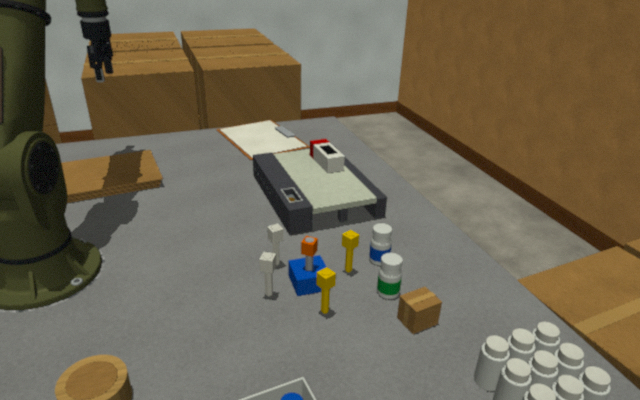

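View pics/top0.png

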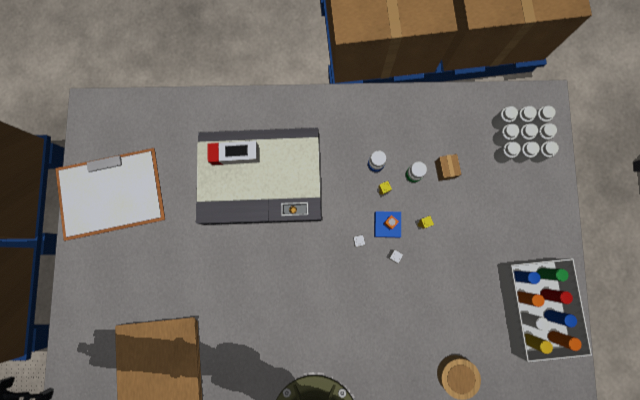

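The key candidates in the top view are orange (392,222), yellow (385,188), yellow (427,222), white (360,241) and white (396,256). I choose the orange one, in the blue stand, and will check it in a close crop.

```bash
cat > h.py <<'E'
import numpy as np, cv2
from scipy.spatial.transform import Rotation as R
from plant import monitor, viewer, r
def cam(n):
    c=viewer.camera_params(n); q=c["orientation"]
    return c["camera_matrix"],np.array(c["position"]),R.from_quat([q[1],q[2],q[3],q[0]]).as_matrix()
def ray(n,uv):
    K,p,M=cam(n); uv=np.atleast_2d(np.array(uv,float))
    d=np.c_[(uv[:,0]-K[0,2])/K[0,0],-(uv[:,1]-K[1,2])/K[1,1],-np.ones(len(uv))]@M.T
    return p,d
def onz(n,uv,z):
    p,d=ray(n,uv); return p+d*((z-p[2])/d[:,2])[:,None]
def proj(n,P):
    K,p,M=cam(n); c=(np.atleast_2d(P)-p)@M
    return np.c_[K[0,0]*c[:,0]/-c[:,2]+K[0,2],K[1,1]*-c[:,1]/-c[:,2]+K[1,2]]
def crop(img,x0,y0,x1,y1,s,name):
    cv2.imwrite(name,cv2.resize(img[y0:y1,x0:x1,::-1],None,fx=s,fy=s,interpolation=cv2.INTER_CUBIC))
E
python3 - <<'E'
from h import *
t=cv2.imread("pics/top0.png")[:,:,::-1]; s=cv2.imread("pics/side0.png")[:,:,::-1]
crop(t,260,170,440,270,4.4,"pics/tcrop.png")
crop(s,240,140,400,320,3.3,"pics/scrop.png")
E
```

```text
(no output)
```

View pics/tcrop.png

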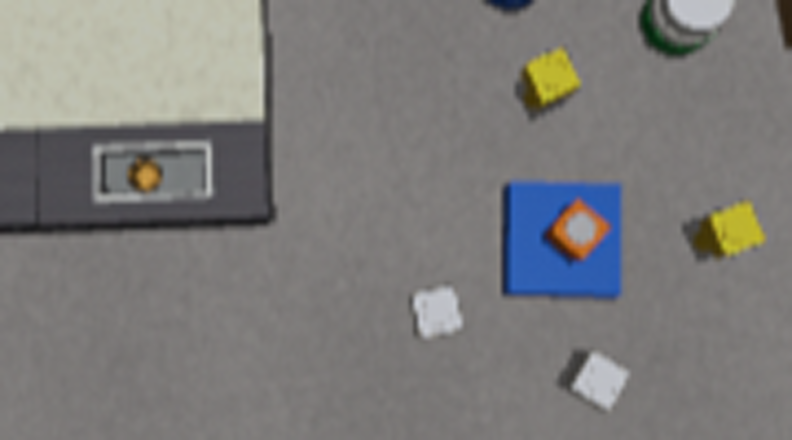

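View pics/scrop.png

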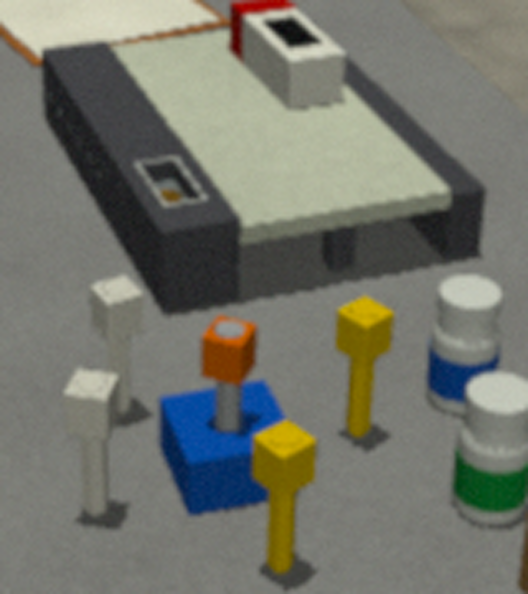

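The orange grip in the blue stand is confirmed at crop (580,228). The brass lock shows in the slot at crop (146,174), left of the slot's centre. Next I measure.

```bash
python3 - <<'E'
from h import *
t=cv2.imread("pics/top0.png"); s=cv2.imread("pics/side0.png")
S=6
def up(im,x0,y0,x1,y1): return cv2.resize(im[y0:y1,x0:x1],None,fx=S,fy=S,interpolation=cv2.INTER_CUBIC)
def back(p,x0,y0): return (np.array(p)+.5)/S-.5+[x0,y0]
def big(m):
    c,_=cv2.findContours(m,cv2.RETR_EXTERNAL,cv2.CHAIN_APPROX_NONE); return max(c,key=cv2.contourArea)
# key grip top
c=(370,205,410,245); u=cv2.cvtColor(up(t,*c),cv2.COLOR_BGR2HSV)
m=((u[...,0]>4)&(u[...,0]<22)&(u[...,1]>110)).astype(np.uint8)
m2=m; k=big(m2); rc=cv2.minAreaRect(k); box=cv2.boxPoints(rc); print("orange rect",rc)
ctr=cv2.moments(cv2.convexHull(k)); ctr=[ctr['m10']/ctr['m00'],ctr['m01']/ctr['m00']]
P=onz("top",back(box,c[0],c[1]),.105); print("grip corners",P.round(4)[:,:2],P.mean(0)); e=P[1]-P[0]; print("yaw mod90",np.degrees(np.arctan2(e[1],e[0]))%90, np.linalg.norm(P[1]-P[0]),np.linalg.norm(P[2]-P[1]))
# grey disc on top
w=((u[...,1]<80)&(u[...,2]>120)).astype(np.uint8); hull=np.zeros_like(m); cv2.fillPoly(hull,[cv2.convexHull(k)],1)
w=w&cv2.erode(hull,np.ones((9,9),np.uint8)); 
if w.any(): q=big(w); mm=cv2.moments(q); print("disc",onz("top",back([[mm['m10']/mm['m00'],mm['m01']/mm['m00']]],c[0],c[1]),.107))
# stand top
bm=((u[...,0]>100)&(u[...,0]<125)&(u[...,1]>150)).astype(np.uint8)|hull
rb=cv2.minAreaRect(big(bm)); PB=onz("top",back(cv2.boxPoints(rb),c[0],c[1]),.04); print("stand",PB.mean(0),rb, PB.round(4)[:,:2])
# slot rim
c=(275,195,315,225); u=cv2.cvtColor(up(t,*c),cv2.COLOR_BGR2HSV)
m=((u[...,2]>135)&(u[...,1]<70)).astype(np.uint8); k=big(m); rc=cv2.minAreaRect(k); B=onz("top",back(cv2.boxPoints(rc),c[0],c[1]),.07)
print("slot",B.mean(0),[np.linalg.norm(B[i]-B[i-1]).round(4) for i in range(4)],B.round(4)[:,:2])
i=np.argmax([np.linalg.norm(B[i]-B[i-1]) for i in range(4)]); e=B[i]-B[i-1]; print("long dir",np.degrees(np.arctan2(e[1],e[0])))
m=((u[...,0]>8)&(u[...,0]<28)&(u[...,1]>90)).astype(np.uint8); k=big(m); (x,y),rad=cv2.minEnclosingCircle(k)
M=cv2.moments(cv2.convexHull(k)); print("brass",onz("top",back([[M['m10']/M['m00'],M['m01']/M['m00']],[x,y]],c[0],c[1]),.054), rad/S,cv2.boundingRect(k))
# beam edges: dark mask
c=(185,120,330,230); u=cv2.cvtColor(up(t,*c),cv2.COLOR_BGR2HSV)
cv2.imwrite("pics/beam.png",cv2.resize(up(t,185,190,330,230),None,fx=.9,fy=.9))
# side views
c=(275,220,345,300); u=cv2.cvtColor(up(s,*c),cv2.COLOR_BGR2HSV)
m=(((u[...,0]<14))&(u[...,1]>140)&(u[...,2]>90)).astype(np.uint8);k=big(m);print("side orange",back(np.array(cv2.boundingRect(k)[:2]),275,220),cv2.boundingRect(k)[2]/S,cv2.boundingRect(k)[3]/S)
hull=cv2.convexHull(k);M=cv2.moments(hull);sc=back([M['m10']/M['m00'],M['m01']/M['m00']],275,220);print("side centroid",sc)
E
```

```text
orange rect ((126.89999389648438, 104.80000305175781), (60.89474105834961, 66.0622787475586), 40.23635482788086)
grip corners [[ 0.5166 -0.1835]
 [ 0.5383 -0.2024]
 [ 0.5211 -0.2218]
 [ 0.4995 -0.2029]] [ 0.51888335 -0.20263736  0.105     ]
yaw mod90 48.95206537719734 0.028768895442983226 0.025923224825175693
disc [[ 0.52023724 -0.20445772  0.107     ]]
stand [ 0.51892364 -0.20282512  0.04      ] ((106.54405212402344, 117.18038177490234), (157.10581970214844, 151.54400634765625), 0.8951737284660339) [[ 0.485  -0.1658]
 [ 0.5545 -0.1684]
 [ 0.5528 -0.2402]
 [ 0.4835 -0.237 ]]
slot [0.59321965 0.05019903 0.07      ] [np.float64(0.0101), np.float64(0.1084), np.float64(0.01), np.float64(0.1083)] [[ 0.5987  0.1044]
 [ 0.5978 -0.004 ]
 [ 0.5877 -0.004 ]
 [ 0.5886  0.1043]]
long dir -90.48434841826938
brass [[0.55994396 0.05707734 0.054     ]
 [0.56030633 0.05713727 0.054     ]] 3.832993507385254 (85, 66, 45, 45)
side orange [301.08333333 235.41666667] 16.0 20.166666666666668
side centroid [307.92889318 244.53513306]
```

View pics/beam.png

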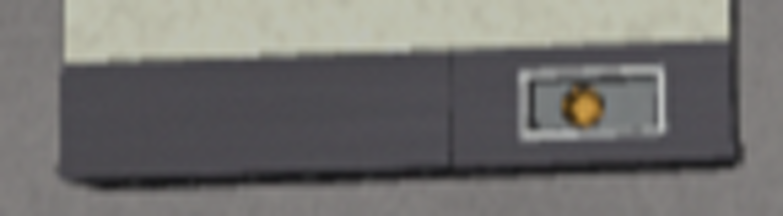

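```bash
python3 - <<'E'
from h import *
t=cv2.imread("pics/top0.png"); s=cv2.imread("pics/side0.png")
S=6
def up(im,x0,y0,x1,y1): return cv2.resize(im[y0:y1,x0:x1],None,fx=S,fy=S,interpolation=cv2.INTER_CUBIC)
def back(p,x0,y0): return (np.array(p)+.5)/S-.5+[x0,y0]
# deck/beam edge: per column transition in top
g=cv2.cvtColor(t,cv2.COLOR_BGR2GRAY).astype(float)
pts=[]
for x in range(203,316):
    col=g[192:206,x]; j=np.where((col[:-1]>110)&(col[1:]<=110))[0]
    if len(j): j=j[0]; pts.append([x,192+j+(col[j]-110)/(col[j]-col[j+1])])
W=onz("top",pts,.067); f=cv2.fitLine(W[:,:2].astype(np.float32),cv2.DIST_HUBER,0,1e-4,1e-4).ravel(); print("deck edge dir",np.degrees(np.arctan2(f[1],f[0])),f)
# slot
c=(279,201,310,218); u=cv2.cvtColor(up(t,*c),cv2.COLOR_BGR2HSV)
m=((u[...,2]>125)&(u[...,1]<70)).astype(np.uint8)
n,l,st,ce=cv2.connectedComponentsWithStats(m); print(st)
k=np.argwhere(l==1+np.argmax(st[1:,4]))[:,::-1].astype(np.float32); rc=cv2.minAreaRect(k);B=onz("top",back(cv2.boxPoints(rc),c[0],c[1]),.07)
print("slot",rc,B.mean(0),B.round(4)[:,:2])
# side brass
c=(275,180,310,210); U=up(s,*c);u=cv2.cvtColor(U,cv2.COLOR_BGR2HSV); cv2.imwrite("pics/sideslot.png",cv2.resize(U,None,fx=3,fy=3))
m=((u[...,0]>8)&(u[...,0]<28)&(u[...,1]>90)).astype(np.uint8)
cc,_=cv2.findContours(m,cv2.RETR_EXTERNAL,cv2.CHAIN_APPROX_NONE);k=max(cc,key=cv2.contourArea);M=cv2.moments(k)
print("side brass",onz("side",back([[M['m10']/M['m00'],M['m01']/M['m00']]],c[0],c[1]),.054))
print(proj("side",[0.56,0.057,.054]),proj("side",[.5195,-.2035,.092]),proj("top",[[.5195,-.2035,.107]]))
q=monitor.observe()['eef_rot'];M=R.from_quat([q[1],q[2],q[3],q[0]]).as_matrix();print(M.round(3))
T=np.array([.5195,-.2035,.25])-monitor.observe()['position'];print("tool shift",M.T@T*1000)
# shaft close crop
crop(s[:,:,::-1],295,230,330,290,10,"pics/shaft.png")
crop(t[:,:,::-1],280,198,310,220,25,"pics/lock.png")
E
```

```text
deck edge dir -88.49539 [ 0.02625731 -0.99965525  0.5861071   0.15902269]
[[    0     0   186   102 14290]
 [   12     6   165    85  4476]
 [   34    33     4    30    92]
 [   60    33     2     1     2]
 [   39    35     3     2     6]
 [   49    34     8    14    42]
 [  139    34     6     3    15]
 [   40    40     1     1     1]
 [  150    49     6     7    30]
 [   53    60     3     8    18]]
slot ((93.53697967529297, 47.831687927246094), (80.34290313720703, 163.7716522216797), 87.45519256591797) [0.56008465 0.05087752 0.07      ] [[0.5769 0.0888]
 [0.5797 0.0148]
 [0.5433 0.0131]
 [0.5405 0.0868]]
side brass [[0.56457278 0.05711256 0.054     ]]
[[289.60571268 199.10403089]] [[307.52840433 245.55604501]] [[391.17520448 221.73323859]]
[[-0.     0.25   0.968]
 [-0.002  0.968 -0.25 ]
 [-1.    -0.002  0.   ]]
tool shift [ -18.35286853 -691.68530992  553.81581085]
```

View pics/shaft.png

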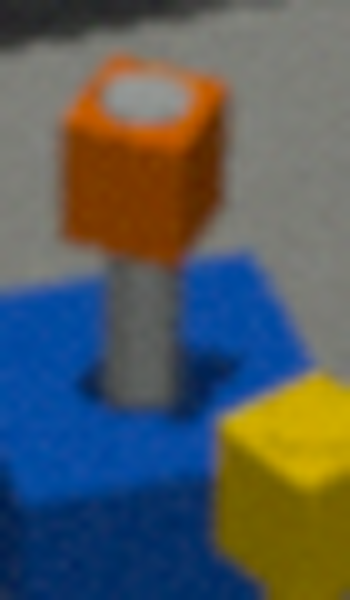

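View pics/lock.png

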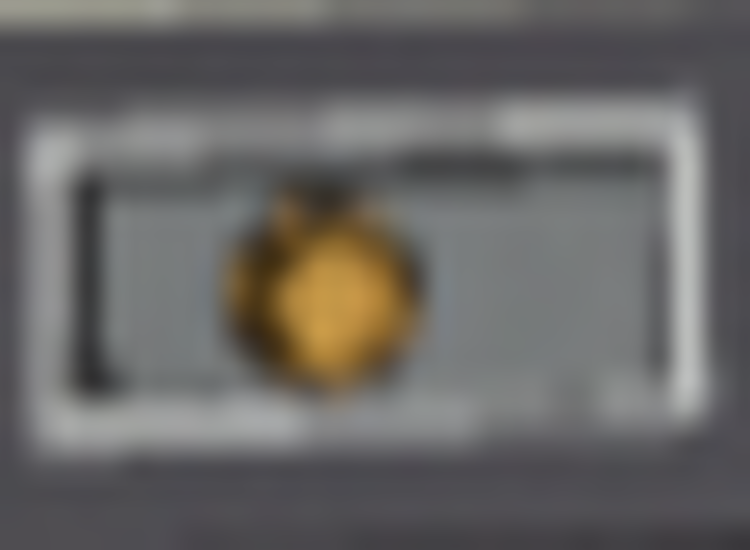

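View pics/sideslot.png

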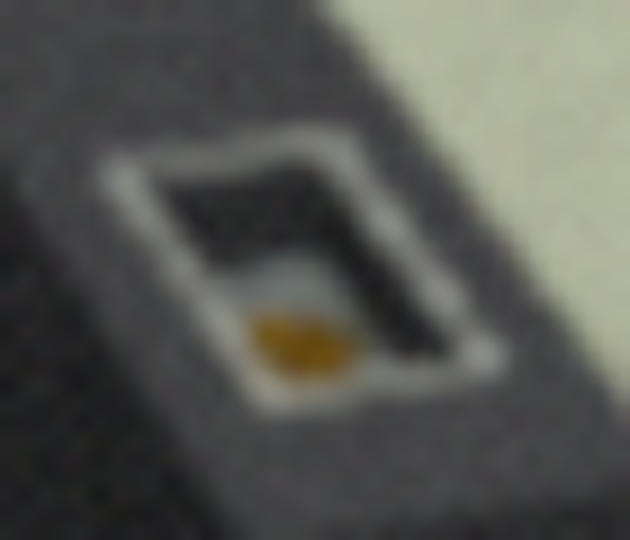

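Emit:
{"method": "arm_command", "body": {"increments": [[60, 0, -26, 43, 0], [60, 0, -52, 86, 0], [60, 0, -78, 129, 0], [60, 0, -104, 172, 0], [60, 0, -130, 215, 0]], "newtons": 40}}

```text
time_s: 0.6
position: [0.3321, 0.4246, 0.231]
eef_rot: [0.701, 0.089, 0.702, -0.089]
ft_force: [2.0, 0.3, -0.3]
gripper_width: 0.0596
```

Emit:
{"method": "arm_command", "body": {"increments": [[60, 0, -35, 30, 0], [60, 0, -70, 55, 0], [60, 0, -110, 80, 0], [60, 0, -150, 100, 0], [60, 0, -187, 118, 0]]}}

```text
time_s: 1.1
position: [0.3988, 0.2134, 0.2311]
eef_rot: [0.701, 0.089, 0.702, -0.09]
ft_force: [0.8, 0.3, -0.1]
gripper_width: 0.06
```

Emit:
{"method": "arm_command", "body": {"increments": [[60, 0, -38, 23, 0], [60, 0, -76, 46, 0], [60, 0, -112, 68, 0], [60, 0, -150, 90, 0], [60, 0, -187, 113, 0]]}}

```text
time_s: 1.6
position: [0.4611, 0.0047, 0.2312]
eef_rot: [0.701, 0.089, 0.702, -0.089]
ft_force: [1.0, 0.5, -0.8]
gripper_width: 0.0603
```

```bash
python3 -c "
from h import *
s=monitor.observe();print(s['joint_positions'].round(3),s['position'])
q=s['eef_rot'];M=R.from_quat([q[1],q[2],q[3],q[0]]).as_matrix();print(M.T@(np.array([.5195,-.2035,.2])-s['position'])*1000)"
```

```text
[-0.047  0.251 -0.021  1.912  0.006  0.979  1.248] [0.46112122 0.00466045 0.2312257 ]
[  31.22130209 -186.94995161  108.57644184]
```

Emit:
{"method": "arm_command", "body": {"increments": [[60, 0, -38, 23, 0.1], [60, 0, -76, 46, 0.2], [60, 0, -112, 68, 0.3], [60, 0, -150, 90, 0.4], [60, 0, -187, 109, 0.46]]}}

```text
time_s: 2.1
position: [0.5202, -0.2036, 0.231]
eef_rot: [0.662, 0.248, 0.662, -0.248]
ft_force: [0.4, 0.5, -0.4]
gripper_width: 0.0596
```

Emit:
{"method": "arm_command", "body": {"increments": [[60, 0, 0, 0, 0], [60, 0, 0, 0, 0]]}}

```text
time_s: 2.3
position: [0.5195, -0.2024, 0.2306]
eef_rot: [0.662, 0.247, 0.663, -0.247]
ft_force: [0.1, 0.9, 1.1]
gripper_width: 0.0603
```

```bash
python3 - <<'E'
from h import *
s=monitor.observe();print(s['joint_positions'].round(3),s['position'])
q=s['eef_rot'];M=R.from_quat([q[1],q[2],q[3],q[0]]).as_matrix();print(M.round(3));print(M.T@(np.array([.5195,-.2035,.073])-s['position'])*1000)
p,d=viewer.grab_frame("side"); crop(p,200,90,420,320,2.5,"pics/s1.png")
E
```

```text
[ 0.225  0.403  0.151  1.684 -0.067  1.061  1.254] [ 0.51953806 -0.20242949  0.23056403]
[[-0.001  0.655  0.756]
 [ 0.     0.756 -0.655]
 [-1.    -0.001 -0.001]]
[157.56339072  -0.74782115   0.88808373]
```

View pics/s1.png

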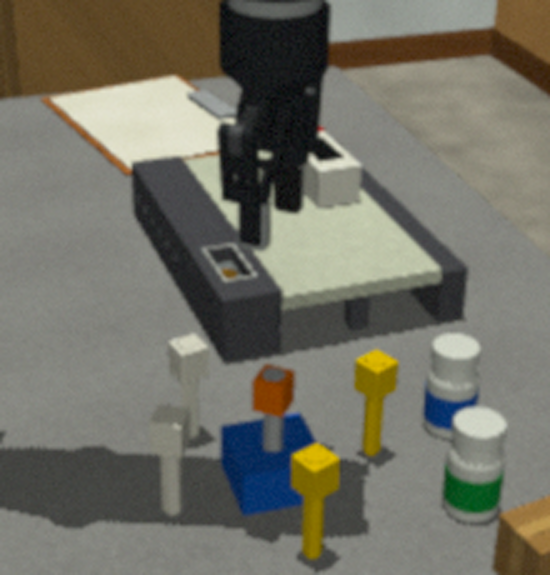

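The gripper hangs above the orange key with nothing in the way of the jaws, so I descend.

Emit:
{"method": "arm_command", "body": {"increments": [[50, 35, -1, 1, 0], [50, 70, -1, 1, 0], [50, 105, -1, 1, 0], [50, 135, -1, 1, 0], [50, 157, -1, 1, 0]]}}

```text
time_s: 2.85
position: [0.5194, -0.2006, 0.0726]
eef_rot: [0.662, 0.246, 0.664, -0.245]
ft_force: [0.0, 0.2, 1.0]
gripper_width: 0.0498
```

Emit:
{"method": "arm_command", "body": {"increments": [[50, 0, 0, 0, 0], [0, 0, 0, 0, 0], [0, 0, 0, 0, 0], [0, 0, 0, 0, 0], [0, 0, 0, 0, 0]], "newtons": 60}}

```text
time_s: 3.35
position: [0.521, -0.2032, 0.0757]
eef_rot: [0.664, 0.247, 0.662, -0.246]
ft_force: [-0.0, 1.0, 6.7]
gripper_width: 0.0253
```

Emit:
{"method": "arm_command", "body": {"increments": [[0, 0, 0, 0, 0], [0, 0, 0, 0, 0], [0, 0, 0, 0, 0]]}}

```text
time_s: 3.65
position: [0.521, -0.2032, 0.0757]
eef_rot: [0.664, 0.247, 0.662, -0.246]
ft_force: [-1.2, 1.5, 6.5]
gripper_width: 0.0252
```

```bash
python3 - <<'E'
from h import *
s=monitor.observe();print(s)
p,d=viewer.grab_frame("side"); crop(p,200,150,420,320,3,"pics/s2.png")
E
```

```text
{'time_s': 3.65, 'joint_positions': array([ 0.25013531,  0.57893239,  0.12032958,  1.87598089, -0.10416624,
        0.69019834,  1.28938125]), 'qd': array([-0.00062862,  0.00131109,  0.00074351,  0.00011789,  0.00021807,
       -0.0005422 ,  0.00026653]), 'tau': array([ 5.85381333e-01, -5.53319836e+01,  3.23948242e+00, -1.64664924e+01,
        2.70830970e-01, -4.28130934e-01, -1.62911772e-03]), 'position': array([ 0.52100097, -0.20324546,  0.07572896]), 'eef_rot': array([ 0.66355283,  0.2468678 ,  0.66181436, -0.24648667]), 'ft_force': array([-1.18374878,  1.53134664,  6.53868343]), 'moment': array([ 0.37428374,  0.12458499, -0.03698598]), 'gripper_width': 0.02520883905335602}
```

View pics/s2.png

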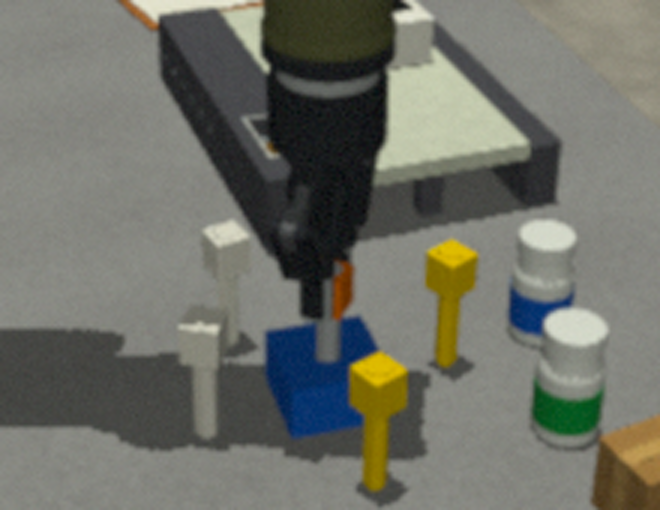

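The pads hold the grip at 25 mm width, and the tip is about 64 mm below the TCP. I lift it straight up.

Emit:
{"method": "arm_command", "body": {"increments": [[0, -15, 0, 0, 0], [0, -35, 0, 0, 0], [0, -60, 0, 0, 0], [0, -85, 0, 0, 0], [0, -100, 0, 0, 0]]}}

```text
time_s: 4.2
position: [0.5205, -0.2036, 0.1766]
eef_rot: [0.664, 0.247, 0.662, -0.247]
ft_force: [1.2, 0.6, -1.4]
gripper_width: 0.0254
```

```bash
python3 - <<'E'
from h import *
s=monitor.observe();print(s['ft_force'],s['moment'],s['gripper_width'],s['position'])
q=s['eef_rot'];M=R.from_quat([q[1],q[2],q[3],q[0]]).as_matrix();print(M.round(3));print(M.T@(np.array([.560,.057,s['position'][2]])-s['position'])*1000)
p,d=viewer.grab_frame("side"); crop(p,200,90,420,320,2.5,"pics/s3.png")
E
```

```text
[ 1.18518752  0.62214709 -1.35136159] [ 0.03250524 -0.0148492   0.02080722] 0.025428032982740562 [ 0.52052048 -0.20359994  0.17655202]
[[ 0.002  0.654  0.756]
 [-0.001  0.756 -0.654]
 [-1.     0.001  0.002]]
[-1.32552306e-01  2.22937973e+02 -1.40604432e+02]
```

View pics/s3.png

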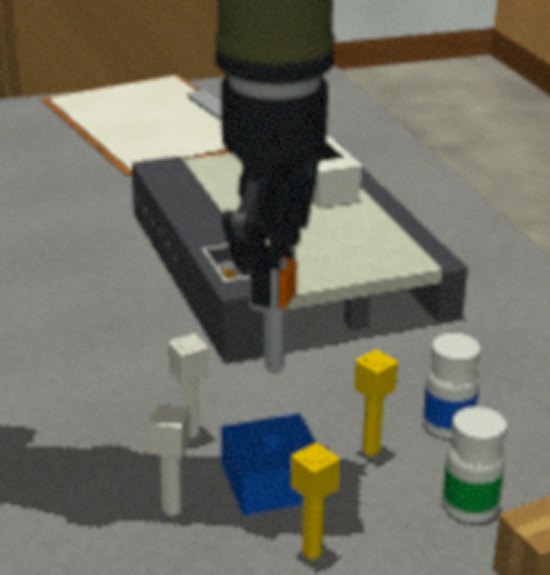

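Emit:
{"method": "arm_command", "body": {"increments": [[0, 0, 40, -25, 0], [0, 0, 80, -50, 0], [0, 0, 120, -75, 0], [0, 0, 160, -100, 0], [0, 0, 195, -123, 0]]}}

```text
time_s: 4.75
position: [0.5544, 0.0273, 0.174]
eef_rot: [0.663, 0.247, 0.663, -0.246]
ft_force: [0.8, 0.9, -1.3]
gripper_width: 0.0256
```

Emit:
{"method": "arm_command", "body": {"increments": [[0, 0, 15, -10, 0], [0, 0, 28, -18, 0], [0, 0, 28, -18, 0], [0, 0, 28, -18, 0]]}}

```text
time_s: 5.15
position: [0.5591, 0.0562, 0.1741]
eef_rot: [0.663, 0.247, 0.663, -0.248]
ft_force: [0.2, -0.4, -2.4]
gripper_width: 0.0249
```

```bash
python3 - <<'E'
from h import *
s=monitor.observe();print(s['ft_force'],s['moment'],s['gripper_width'],s['position'],s['joint_positions'])
q=s['eef_rot'];M=R.from_quat([q[1],q[2],q[3],q[0]]).as_matrix();print(M.round(3));print(M.T@(np.array([.560,.057,s['position'][2]])-s['position'])*1000)
P=s['position'];print(proj("side",[P-[0,0,.0637],P-[0,0,.05],P-[0,0,.03],P-[0,0,.01]]),proj("top",[P-[0,0,.0637]]))
p,d=viewer.grab_frame("side"); crop(p,250,100,340,220,5,"pics/s4.png")
p,d=viewer.grab_frame("top"); crop(p,240,130,340,240,5,"pics/t4.png")
E
```

```text
[ 0.23962426 -0.37406136 -2.38612638] [-0.02647612 -0.01633677 -0.00077104] 0.02494554489203151 [0.55907453 0.0562209  0.17409214] [-0.22469646  0.46174014  0.12037723  1.75601771 -0.06557107  0.92827959
  0.77938592]
[[-0.     0.655  0.756]
 [-0.001  0.756 -0.655]
 [-1.    -0.001  0.   ]]
[-0.00122094  1.19484527  0.18928953]
[[289.16729473 178.99946067]
 [289.1244113  173.92358487]
 [289.06092422 166.40896734]
 [288.99636464 158.76740422]] [[290.66715674 207.08796565]]
```

View pics/s4.png

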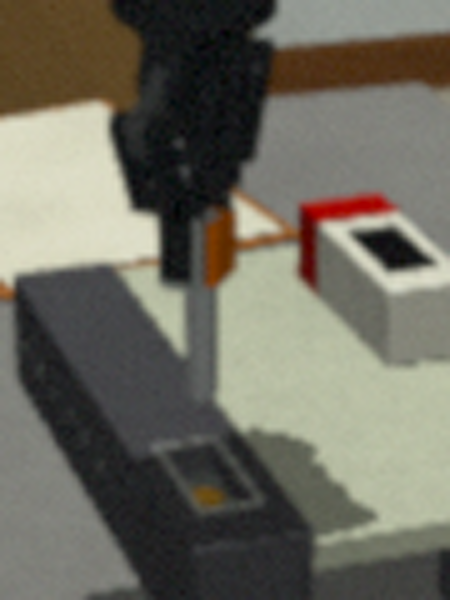

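View pics/t4.png

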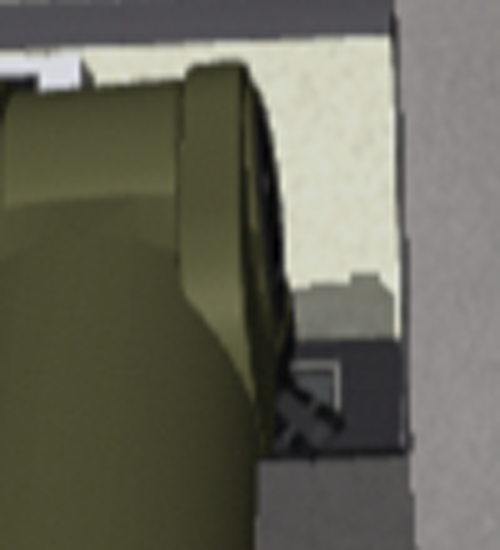

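```bash
python3 - <<'E'
from h import *
print("slot ctr pred",proj("side",[[.56,.051,.07]]),"vs seen ~292.0,194.7; lock mouth pred",proj("side",[[.56,.057,.054]]))
s=monitor.observe();P=s['position']
p,d=viewer.grab_frame("side"); g=p.astype(int)
for row in range(160,182,2):
    print(row,[tuple(x) for x in g[row,284:297]][:0], g[row,284:298].sum(1)//3)
E
```

```text
slot ctr pred [[290.25925959 194.54064399]] vs seen ~292.0,194.7; lock mouth pred [[289.60571268 199.10403089]]
160 [] [178 176 158 118  90  90  95  95  90 117 161 176 180 176]
162 [] [181 177 160 120  88  92  95  94  90 121 161 175 180 175]
164 [] [184 180 161 117  88  94  96  94  87 119 162 177 178 180]
166 [] [177 180 163 119  89  91  98  93  85 117 161 179 177 180]
168 [] [136 173 159 116  89  91  95  95  89 117 161 176 181 181]
170 [] [ 83 120 135 111  90  92  96  92  90 116 158 176 176 177]
172 [] [ 69  73  75  77  85  92  94  95  90 121 163 177 177 176]
174 [] [ 70  68  73  78  87  90  95  93  88 117 164 180 179 179]
176 [] [ 70  70  75  81  84  93  94  92  91 118 157 177 181 180]
178 [] [ 74  71  70  74  85  90  95  99 104 138 169 179 178 179]
180 [] [ 69  71  68  71  74  79  82  80  89 132 169 179 180 179]
```

Side view check: the slot appears about 1.2 px right of its projection and the key shaft about 0.9 px right of its own. So key and slot line up to within about 0.7 mm. I descend to just above the floor.

Emit:
{"method": "arm_command", "body": {"increments": [[0, 10, 1, 0, 0], [0, 22, 1, 0, 0], [0, 34, 1, 0, 0], [0, 44, 1, 0, 0], [0, 48, 1, 0, 0]]}}

```text
time_s: 5.8
position: [0.559, 0.0583, 0.1245]
eef_rot: [0.662, 0.246, 0.663, -0.247]
ft_force: [-0.1, 0.2, -2.3]
gripper_width: 0.025
```

Emit:
{"method": "arm_command", "body": {"increments": [[0, 1, 0, 0, 0], [0, 2, 0, 0, 0], [0, 3, 0, 0, 0], [0, 4, 0, 0, 0]]}}

```text
time_s: 6.2
position: [0.5602, 0.0584, 0.1226]
eef_rot: [0.663, 0.247, 0.662, -0.247]
ft_force: [-0.5, 0.1, -3.5]
gripper_width: 0.0253
```

Emit:
{"method": "arm_command", "body": {"increments": [[0, 1, -1, 0, 0], [0, 2, -1, 0, 0], [0, 3, -1, 0, 0], [0, 4, -1, 0, 0]]}}

```text
time_s: 6.6
position: [0.5593, 0.0576, 0.1182]
eef_rot: [0.663, 0.247, 0.663, -0.247]
ft_force: [0.2, 0.4, -1.5]
gripper_width: 0.0249
```

```bash
python3 -c "
from h import *
s=monitor.observe();print(s['ft_force'],s['position'],s['moment'])"
```

```text
[ 0.23822263  0.37569629 -1.51256905] [0.55927525 0.05764103 0.11823313] [-0.04016485 -0.01362076 -0.09014633]
```

Emit:
{"method": "arm_command", "body": {"increments": [[0, 1, 0, 0, 0], [0, 2, 0, 0, 0], [0, 2, 0, 0, 0]]}}

```text
time_s: 6.9
position: [0.5592, 0.0576, 0.1161]
eef_rot: [0.663, 0.247, 0.663, -0.247]
ft_force: [0.2, -0.2, -1.3]
gripper_width: 0.0251
```

Emit:
{"method": "arm_command", "body": {"increments": [[0, 1, 0, 0, 0], [0, 2, 0, 0, 0], [0, 2, 0, 0, 0]]}}

```text
time_s: 7.2
position: [0.5595, 0.0578, 0.1143]
eef_rot: [0.663, 0.247, 0.663, -0.247]
ft_force: [0.4, -0.0, -0.5]
gripper_width: 0.0248
```

Emit:
{"method": "arm_command", "body": {"increments": [[0, 1, 0, 0, 0], [0, 2, 0, 0, 0], [0, 2, 0, 0, 0]]}}

```text
time_s: 7.5
position: [0.5599, 0.0578, 0.113]
eef_rot: [0.663, 0.247, 0.662, -0.246]
ft_force: [0.1, 0.7, 4.1]
gripper_width: 0.0251
```

The tip is about 5 mm below the floor with light contact of about 5 N. So the nose is in the socket mouth and the hex yaw is off. I press slightly and turn clockwise in small steps.

Emit:
{"method": "arm_command", "body": {"increments": [[0, 1, 0, 0, 0], [0, 1, 0, 0, 0.05], [0, 1, 0, 0, 0.1], [0, 1, 0, 0, 0.1]]}}

```text
time_s: 7.9
position: [0.5604, 0.0585, 0.1116]
eef_rot: [0.65, 0.28, 0.649, -0.279]
ft_force: [3.4, 3.7, -0.6]
gripper_width: 0.025
```

Emit:
{"method": "arm_command", "body": {"increments": [[0, 0, 0, 0, 0.05], [0, 0, 0, 0, 0.1], [0, 0, 0, 0, 0.1]]}}

```text
time_s: 8.2
position: [0.5606, 0.0586, 0.1116]
eef_rot: [0.636, 0.312, 0.634, -0.311]
ft_force: [4.0, 3.5, -1.3]
gripper_width: 0.0251
```

Emit:
{"method": "arm_command", "body": {"increments": [[0, 1, 0, 0, 0], [0, 2, 0, 0, 0], [0, 2, 0, 0, 0]]}}

```text
time_s: 8.5
position: [0.5606, 0.0586, 0.1099]
eef_rot: [0.636, 0.312, 0.634, -0.31]
ft_force: [4.5, 3.5, 2.2]
gripper_width: 0.0253
```

The tip is about 8 mm below the floor and still going in, with a little sideways force along tool y. I ease that off and continue down.

Emit:
{"method": "arm_command", "body": {"increments": [[0, 1, 1, 0, 0], [0, 2, 1, 0, 0], [0, 3, 1, 0, 0], [0, 3, 1, 0, 0]]}}

```text
time_s: 8.9
position: [0.5608, 0.0588, 0.1069]
eef_rot: [0.635, 0.312, 0.634, -0.311]
ft_force: [3.1, 4.2, 5.5]
gripper_width: 0.0252
```

Emit:
{"method": "arm_command", "body": {"increments": [[0, 1, 0, 0, 0], [0, 2, 0, 0, 0], [0, 3, 0, 0, 0], [0, 3, 0, 0, 0]]}}

```text
time_s: 9.3
position: [0.5609, 0.0588, 0.1042]
eef_rot: [0.635, 0.312, 0.634, -0.311]
ft_force: [3.0, 4.6, 8.5]
gripper_width: 0.0255
```

Emit:
{"method": "arm_command", "body": {"increments": [[0, 1, 0, 0, 0], [0, 2, 0, 0, 0], [0, 3, 0, 0, 0], [0, 3, 0, 0, 0]]}}

```text
time_s: 9.7
position: [0.5609, 0.0588, 0.1015]
eef_rot: [0.635, 0.312, 0.634, -0.311]
ft_force: [1.8, 3.3, 11.8]
gripper_width: 0.0252
```

Emit:
{"method": "arm_command", "body": {"increments": [[0, 0, 1, -1, 0], [0, 1, 1, -1, 0], [0, 2, 1, -1, 0], [0, 2, 1, -1, 0]]}}

```text
time_s: 10.1
position: [0.561, 0.059, 0.0997]
eef_rot: [0.636, 0.312, 0.634, -0.311]
ft_force: [-0.4, 0.5, 12.9]
gripper_width: 0.025
```

```bash
python3 - <<'E'
from h import *
s=monitor.observe();print(s['ft_force'],s['moment'],s['position'],s['joint_positions'].round(3))
p,d=viewer.grab_frame("side"); crop(p,250,120,340,220,5,"pics/s5.png")
E
```

```text
[-0.44406701  0.54920643 12.9075793 ] [ 0.26043419 -0.14241494  0.02415619] [0.56099933 0.05902433 0.09970699] [-0.255  0.555  0.163  1.84  -0.124  0.754  0.633]
```

View pics/s5.png

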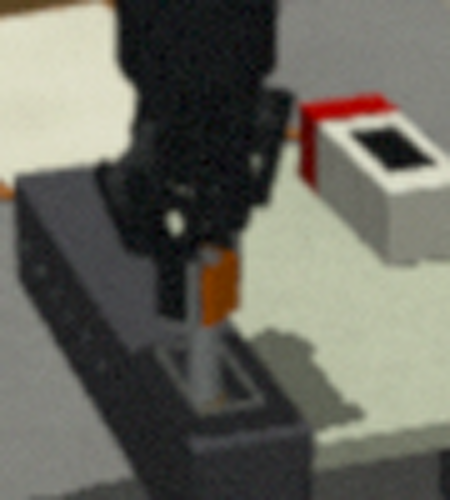

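Seated (tip about 36 mm above the bench). Joint 7 has 3.5 rad of clockwise travel left, so one grasp may do. I start turning and watch the moment about z.

Emit:
{"method": "arm_command", "body": {"increments": [[0, -1, 0, 0, 0.08], [0, -1, 0, 0, 0.16], [0, -1, 0, 0, 0.24], [0, -1, 0, 0, 0.3], [0, -1, 0, 0, 0.3]]}}

```text
time_s: 10.65
position: [0.5615, 0.0593, 0.0998]
eef_rot: [0.582, 0.403, 0.58, -0.403]
ft_force: [4.7, 0.5, 4.8]
gripper_width: 0.0252
```

```bash
cat > st.py <<'E'
from h import *
s=monitor.observe();q=s['eef_rot'];M=R.from_quat([q[1],q[2],q[3],q[0]]).as_matrix()
print("F",s['ft_force'].round(1),"M",s['moment'].round(3),"p",s['position'].round(4),"w",s['gripper_width'],"q7",s['joint_positions'][6].round(3),"jaw",np.degrees(np.arctan2(M[1,1],M[0,1])).round(1),"F tool",(M.T@s['ft_force']).round(1),s['joint_positions'].round(2))
E
python3 st.py
```

```text
F [4.7 0.5 4.8] M [ 0.398 -1.397  0.084] p [0.5615 0.0593 0.0998] w 0.02523824128041918 q7 0.4 jaw 20.5 F tool [-4.8  4.6  1.2] [-0.31  0.56  0.25  1.84 -0.19  0.76  0.4 ]
```

Emit:
{"method": "arm_command", "body": {"increments": [[0, 0, 1, 0, 0.09], [0, 0, 1, 0, 0.18], [0, 0, 1, 0, 0.27], [0, 0, 1, 0, 0.36], [0, 0, 1, 0, 0.4]]}}

```text
time_s: 11.15
position: [0.5621, 0.059, 0.0993]
eef_rot: [0.49, 0.511, 0.488, -0.511]
ft_force: [6.3, -1.2, -1.0]
gripper_width: 0.0252
```

```bash
python3 st.py
```

```text
F [ 6.3 -1.2 -1. ] M [-0.189 -1.691 -0.008] p [0.5621 0.059  0.0993] w 0.02515942246158845 q7 0.09 jaw -2.5 F tool [1.  6.3 0.9] [-0.39  0.58  0.37  1.84 -0.29  0.77  0.09]
```

Emit:
{"method": "arm_command", "body": {"increments": [[0, 0, 1, 0, 0.1], [0, 0, 1, 0, 0.2], [0, 0, 1, 0, 0.3], [0, 0, 1, 0, 0.4], [0, 0, 1, 0, 0.4]]}}

```text
time_s: 11.65
position: [0.5634, 0.0587, 0.0992]
eef_rot: [0.379, 0.598, 0.377, -0.598]
ft_force: [6.0, -1.0, -0.7]
gripper_width: 0.0258
```

```bash
python3 st.py
```

```text
F [ 6.  -1.  -0.7] M [-0.183 -1.88  -0.034] p [0.5634 0.0587 0.0992] w 0.025763082680481744 q7 -0.218 jaw -25.4 F tool [ 0.8  5.8 -1.7] [-0.46  0.6   0.49  1.84 -0.38  0.79 -0.22]
```

Emit:
{"method": "arm_command", "body": {"increments": [[0, 0, 1, 0, 0.1], [0, 0, 1, 0, 0.2], [0, 0, 1, 0, 0.3], [0, 0, 1, 0, 0.4], [0, 0, 1, 0, 0.4]]}}

```text
time_s: 12.15
position: [0.5641, 0.058, 0.0992]
eef_rot: [0.252, 0.661, 0.25, -0.661]
ft_force: [5.8, -1.4, -1.1]
gripper_width: 0.0256
```

```bash
python3 st.py; python3 - <<'E'
from h import *
p,d=viewer.grab_frame("side"); crop(p,250,120,340,220,5,"pics/s6.png")
E
```

```text
F [ 5.8 -1.4 -1.1] M [-0.317 -1.745  0.067] p [0.5641 0.058  0.0992] w 0.025557380103056863 q7 -0.525 jaw -48.4 F tool [ 1.1  4.9 -3.4] [-0.52  0.63  0.61  1.84 -0.47  0.82 -0.53]
```

View pics/s6.png

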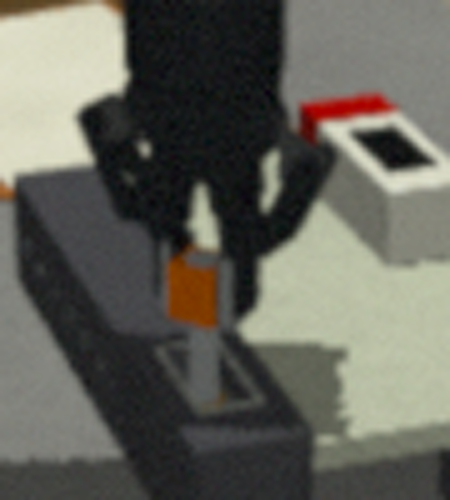

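Emit:
{"method": "arm_command", "body": {"increments": [[0, 0, 1, -1, 0.1], [0, 0, 1, -1, 0.2], [0, 0, 1, -1, 0.3], [0, 0, 1, -1, 0.4], [0, 0, 1, -1, 0.4]]}}

```text
time_s: 12.7
position: [0.5647, 0.0572, 0.0992]
eef_rot: [-0.116, -0.698, -0.114, 0.698]
ft_force: [4.4, -3.5, 0.9]
gripper_width: 0.0253
```

```bash
python3 st.py
```

```text
F [ 4.4 -3.5  0.9] M [-0.831 -1.111 -0.006] p [0.5647 0.0572 0.0992] w 0.025327438726448468 q7 -0.835 jaw -71.3 F tool [-0.9  4.7 -3. ] [-0.59  0.66  0.72  1.83 -0.56  0.86 -0.83]
```

Emit:
{"method": "arm_command", "body": {"increments": [[0, 0, 1, -1, 0.1], [0, 0, 1, -1, 0.2], [0, 0, 1, -1, 0.3], [0, 0, 1, -1, 0.3]]}}

```text
time_s: 13.1
position: [0.565, 0.0565, 0.0991]
eef_rot: [-0.011, -0.707, -0.009, 0.708]
ft_force: [1.7, -4.8, 3.3]
gripper_width: 0.0257
```

```bash
python3 st.py
```

```text
F [ 1.7 -4.8  3.3] M [-1.444 -0.227  0.009] p [0.565  0.0565 0.0991] w 0.025719576194594237 q7 -1.067 jaw -88.4 F tool [-3.3  4.9 -1.6] [-0.63  0.69  0.81  1.83 -0.63  0.89 -1.07]
```

Emit:
{"method": "arm_command", "body": {"increments": [[0, 0, 0, 0, 0.1], [0, 0, 0, 0, 0.2], [0, 0, 0, 0, 0.2]]}}

```text
time_s: 13.4
position: [0.5648, 0.0561, 0.0991]
eef_rot: [0.059, -0.704, 0.062, 0.705]
ft_force: [0.9, -6.0, 3.4]
gripper_width: 0.0248
```

```bash
python3 st.py
```

```text
F [ 0.9 -6.   3.4] M [-1.672 -0.177  0.004] p [0.5648 0.0561 0.0991] w 0.024846128528623144 q7 -1.223 jaw -99.9 F tool [-3.4  5.8 -2. ] [-0.65  0.71  0.86  1.83 -0.67  0.92 -1.22]
```

Emit:
{"method": "arm_command", "body": {"increments": [[0, 0, 1, -1, 0.1], [0, 0, 1, -1, 0.15], [0, 0, 1, -1, 0.15]]}}

```text
time_s: 13.7
position: [0.5649, 0.0556, 0.0991]
eef_rot: [0.112, -0.697, 0.114, 0.699]
ft_force: [-1.9, -5.6, 5.0]
gripper_width: 0.0254
```

```bash
python3 st.py
```

```text
F [-1.9 -5.6  5. ] M [-1.348  0.374  0.03 ] p [0.5649 0.0556 0.0991] w 0.025448220998852904 q7 -1.339 jaw -108.3 F tool [-5.   5.9  0. ] [-0.67  0.73  0.9   1.83 -0.7   0.94 -1.34]
```

Emit:
{"method": "arm_command", "body": {"increments": [[0, 0, 0, 0, 0.05], [0, 0, 0, 0, 0.1], [0, 0, 0, 0, 0.1]]}}

```text
time_s: 14.0
position: [0.5648, 0.0554, 0.0991]
eef_rot: [0.146, -0.691, 0.149, 0.692]
ft_force: [-1.9, -5.6, 5.3]
gripper_width: 0.025
```

```bash
python3 st.py
```

```text
F [-1.9 -5.6  5.3] M [-1.579  0.505  0.085] p [0.5648 0.0554 0.0991] w 0.025019846078761176 q7 -1.418 jaw -114.1 F tool [-5.3  5.9 -0.5] [-0.68  0.74  0.93  1.83 -0.72  0.95 -1.42]
```

Emit:
{"method": "arm_command", "body": {"increments": [[0, 0, 0, 0, 0.05], [0, 0, 0, 0, 0.1], [0, 0, 0, 0, 0.1]]}}

```text
time_s: 14.3
position: [0.5647, 0.0552, 0.0991]
eef_rot: [0.181, -0.682, 0.183, 0.684]
ft_force: [-2.5, -5.8, 4.9]
gripper_width: 0.0249
```

```bash
python3 st.py; python3 - <<'E'
from h import *
p,d=viewer.grab_frame("side"); crop(p,250,120,340,220,5,"pics/s7.png")
E
```

```text
F [-2.5 -5.8  4.9] M [-1.593  0.574  0.14 ] p [0.5647 0.0552 0.0991] w 0.024937122384452823 q7 -1.498 jaw -119.8 F tool [-4.8  6.3 -0.7] [-0.69  0.75  0.96  1.83 -0.74  0.97 -1.5 ]
```

View pics/s7.png

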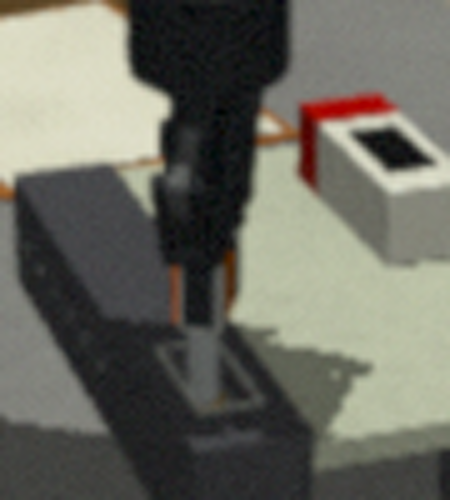

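Emit:
{"method": "arm_command", "body": {"increments": [[0, 0, 0, 0, 0.05], [0, 0, 0, 0, 0.1], [0, 0, 0, 0, 0.1]]}}

```text
time_s: 14.65
position: [0.5645, 0.055, 0.099]
eef_rot: [0.215, -0.672, 0.217, 0.674]
ft_force: [-2.5, -6.6, 5.8]
gripper_width: 0.0253
```

```bash
python3 st.py
```

```text
F [-2.5 -6.6  5.8] M [-1.668  0.696  0.064] p [0.5645 0.055  0.099 ] w 0.02529116783691035 q7 -1.578 jaw -125.6 F tool [-5.8  6.9 -1.8] [-0.7   0.77  0.98  1.83 -0.76  0.98 -1.58]
```

Emit:
{"method": "arm_command", "body": {"increments": [[0, 0, 0, 0, 0.05], [0, 0, 0, 0, 0.1], [0, 0, 0, 0, 0.1]]}}

```text
time_s: 14.95
position: [0.5643, 0.0549, 0.0991]
eef_rot: [0.248, -0.661, 0.251, 0.663]
ft_force: [-3.0, -5.9, 6.6]
gripper_width: 0.0249
```

```bash
python3 st.py
```

```text
F [-3.  -5.9  6.6] M [-1.697  0.929  0.091] p [0.5643 0.0549 0.0991] w 0.024915322262733706 q7 -1.659 jaw -131.3 F tool [-6.5  6.4 -1.6] [-0.71  0.78  1.01  1.83 -0.78  1.   -1.66]
```

Mz sits around 0.1, the normal turning torque, so it's not at the stop yet. I continue in small steps.

Emit:
{"method": "arm_command", "body": {"increments": [[0, 0, 0, 0, 0.04], [0, 0, 0, 0, 0.08], [0, 0, 0, 0, 0.08]]}}

```text
time_s: 15.25
position: [0.5642, 0.0548, 0.0991]
eef_rot: [0.274, -0.65, 0.277, 0.652]
ft_force: [-3.1, -6.5, 6.2]
gripper_width: 0.0252
```

```bash
python3 st.py
```

```text
F [-3.1 -6.5  6.2] M [-1.777  0.993  0.097] p [0.5642 0.0548 0.0991] w 0.025245429918627382 q7 -1.723 jaw -135.9 F tool [-6.2  6.8 -2.4] [-0.72  0.79  1.03  1.83 -0.8   1.01 -1.72]
```

Emit:
{"method": "arm_command", "body": {"increments": [[0, 0, 0, 0, 0.04], [0, 0, 0, 0, 0.08], [0, 0, 0, 0, 0.08]]}}

```text
time_s: 15.55
position: [0.564, 0.0547, 0.0991]
eef_rot: [0.3, -0.639, 0.303, 0.641]
ft_force: [-4.2, -6.9, 6.8]
gripper_width: 0.0253
```

```bash
python3 st.py
```

```text
F [-4.2 -6.9  6.8] M [-1.797  1.096  0.161] p [0.564  0.0547 0.0991] w 0.025332016364468656 q7 -1.788 jaw -140.5 F tool [-6.8  7.7 -2.7] [-0.73  0.8   1.05  1.83 -0.81  1.02 -1.79]
```

Emit:
{"method": "arm_command", "body": {"increments": [[0, 0, 0, 0, 0.03], [0, 0, 0, 0, 0.06], [0, 0, 0, 0, 0.06]]}}

```text
time_s: 15.85
position: [0.5639, 0.0546, 0.0991]
eef_rot: [0.319, -0.629, 0.322, 0.631]
ft_force: [-4.6, -6.8, 7.5]
gripper_width: 0.0247
```

```bash
python3 st.py
```

```text
F [-4.6 -6.8  7.5] M [-1.845  1.267  0.115] p [0.5639 0.0546 0.0991] w 0.02474491082563208 q7 -1.837 jaw -143.9 F tool [-7.4  7.8 -2.8] [-0.73  0.81  1.07  1.83 -0.82  1.03 -1.84]
```

Emit:
{"method": "arm_command", "body": {"increments": [[0, 0, 0, 0, 0.03], [0, 0, 0, 0, 0.06], [0, 0, 0, 0, 0.06]]}}

```text
time_s: 16.15
position: [0.5637, 0.0546, 0.0991]
eef_rot: [0.337, -0.619, 0.341, 0.621]
ft_force: [-4.7, -6.1, 7.5]
gripper_width: 0.0252
```

```bash
python3 st.py
```

```text
F [-4.7 -6.1  7.5] M [-1.881  1.318  0.096] p [0.5637 0.0546 0.0991] w 0.025242891489233497 q7 -1.886 jaw -147.3 F tool [-7.4  7.3 -2.6] [-0.74  0.81  1.08  1.83 -0.84  1.04 -1.89]
```

Emit:
{"method": "arm_command", "body": {"increments": [[0, 0, 0, 0, 0.03], [0, 0, 0, 0, 0.06], [0, 0, 0, 0, 0.06]]}}

```text
time_s: 16.45
position: [0.5636, 0.0546, 0.099]
eef_rot: [0.356, -0.609, 0.36, 0.611]
ft_force: [-5.3, -6.6, 8.0]
gripper_width: 0.0251
```

```bash
python3 st.py
```

```text
F [-5.3 -6.6  8. ] M [-1.93   1.441  0.11 ] p [0.5636 0.0546 0.099 ] w 0.025132318565799935 q7 -1.935 jaw -150.8 F tool [-8.   7.9 -3.2] [-0.74  0.82  1.1   1.83 -0.85  1.05 -1.94]
```

Emit:
{"method": "arm_command", "body": {"increments": [[0, 0, 0, 0, 0.03], [0, 0, 0, 0, 0.06], [0, 0, 0, 0, 0.06]]}}

```text
time_s: 16.75
position: [0.5635, 0.0546, 0.099]
eef_rot: [0.374, -0.598, 0.378, 0.6]
ft_force: [-5.6, -6.4, 7.1]
gripper_width: 0.0254
```

```bash
python3 st.py; python3 - <<'E'
from h import *
p,d=viewer.grab_frame("side"); crop(p,260,140,330,220,7,"pics/s8.png")
E
```

```text
F [-5.6 -6.4  7.1] M [-1.982  1.454  0.128] p [0.5635 0.0546 0.099 ] w 0.025370795273050667 q7 -1.985 jaw -154.2 F tool [-7.1  7.8 -3.3] [-0.75  0.83  1.11  1.83 -0.86  1.06 -1.98]
```

View pics/s8.png

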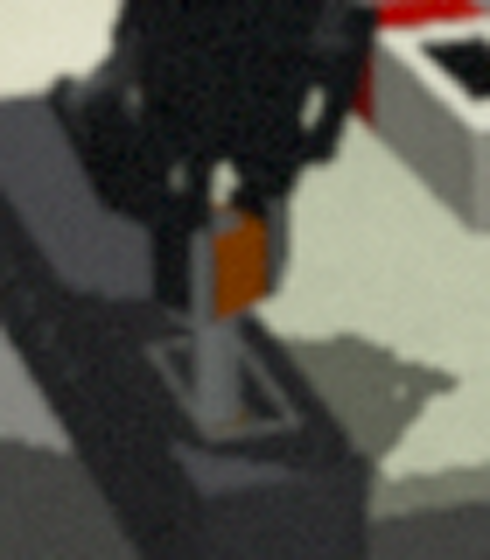

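Seated and upright, with the grip square between the pads. I continue in fine steps and stop if Mz passes about 0.25.

Emit:
{"method": "arm_command", "body": {"increments": [[0, 0, 0, 0, 0.02], [0, 0, 0, 0, 0.04], [0, 0, 0, 0, 0.04]]}}

```text
time_s: 17.1
position: [0.5634, 0.0546, 0.0989]
eef_rot: [0.386, -0.59, 0.39, 0.592]
ft_force: [-5.0, -6.8, 7.7]
gripper_width: 0.0249
```

```bash
python3 st.py
```

```text
F [-5.  -6.8  7.7] M [-1.983  1.538  0.137] p [0.5634 0.0546 0.0989] w 0.024851977634862143 q7 -2.018 jaw -156.5 F tool [-7.6  7.4 -4.2] [-0.75  0.84  1.12  1.83 -0.86  1.07 -2.02]
```

Emit:
{"method": "arm_command", "body": {"increments": [[0, 0, 0, 0, 0.02], [0, 0, 0, 0, 0.04], [0, 0, 0, 0, 0.04]]}}

```text
time_s: 17.4
position: [0.5633, 0.0546, 0.0988]
eef_rot: [0.397, -0.582, 0.402, 0.585]
ft_force: [-6.0, -7.9, 6.1]
gripper_width: 0.0251
```

```bash
python3 st.py
```

```text
F [-6.  -7.9  6.1] M [-1.992  1.508  0.122] p [0.5633 0.0546 0.0988] w 0.025050914535170173 q7 -2.051 jaw -158.8 F tool [-6.   8.5 -5.2] [-0.76  0.84  1.13  1.83 -0.87  1.07 -2.05]
```

Emit:
{"method": "arm_command", "body": {"increments": [[0, 0, 0, 0, 0.02], [0, 0, 0, 0, 0.04], [0, 0, 0, 0, 0.06], [0, 0, 0, 0, 0.06]]}}

```text
time_s: 17.8
position: [0.5632, 0.0546, 0.0987]
eef_rot: [0.415, -0.57, 0.419, 0.572]
ft_force: [-5.7, -8.0, 5.7]
gripper_width: 0.025
```

```bash
python3 st.py;  python3 - <<'E'
from h import *
p,d=viewer.grab_frame("side"); crop(p,265,150,325,210,10,"pics/s9.png")
E
```

```text
F [-5.7 -8.   5.7] M [-1.991  1.589  0.114] p [0.5632 0.0546 0.0987] w 0.024958501076567895 q7 -2.101 jaw -162.2 F tool [-5.7  7.9 -5.8] [-0.76  0.85  1.14  1.83 -0.88  1.08 -2.1 ]
```

View pics/s9.png

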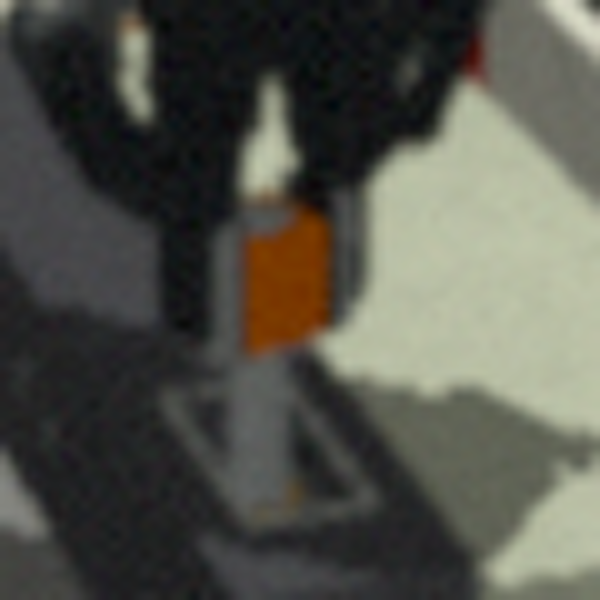

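```bash
python3 - <<'E'
from h import *
c=np.array([.5628,.0555])
for th in (-172,-162,-152,-142,-132):
    out=[]
    for k in range(4):
        a=np.radians(th+45+90*k); P=np.r_[c+.013*2**.5*np.array([np.cos(a),np.sin(a)]),.1]
        uv=proj("side",P)[0]+[1.2,0]; out.append(((uv-[265,150]+.5)*10).round().astype(int).tolist())
    out.sort(key=lambda q:-q[1]); print(th,out)
E
```

```text
-172 [[248, 365], [345, 344], [204, 321], [300, 301]]
-162 [[261, 366], [349, 338], [200, 327], [288, 299]]
-152 [[274, 367], [350, 332], [199, 332], [275, 299]]
-142 [[287, 366], [200, 338], [349, 326], [262, 299]]
-132 [[300, 365], [203, 344], [345, 321], [249, 301]]
```

The side view confirms the key yaw follows the jaw (−162° ± 3°). The moment is steady at about 0.12, with no stop felt yet, so I continue carefully.

Emit:
{"method": "arm_command", "body": {"increments": [[0, 0, 0, 0, 0.03], [0, 0, 0, 0, 0.06], [0, 0, 0, 0, 0.09], [0, 0, 0, 0, 0.09]]}}

```text
time_s: 18.25
position: [0.563, 0.0546, 0.0985]
eef_rot: [0.44, -0.551, 0.445, 0.553]
ft_force: [-6.0, -7.8, 4.7]
gripper_width: 0.025
```

```bash
python3 st.py
```

```text
F [-6.  -7.8  4.7] M [-2.003  1.557  0.065] p [0.563  0.0546 0.0985] w 0.02503796464294034 q7 -2.176 jaw -167.4 F tool [-4.7  7.6 -6.3] [-0.77  0.86  1.17  1.83 -0.9   1.1  -2.18]
```

Emit:
{"method": "arm_command", "body": {"increments": [[0, 0, 0, 0, 0.03], [0, 0, 0, 0, 0.06], [0, 0, 0, 0, 0.09], [0, 0, 0, 0, 0.09]]}}

```text
time_s: 18.65
position: [0.5629, 0.0549, 0.0982]
eef_rot: [0.464, -0.53, 0.469, 0.533]
ft_force: [-5.5, -7.1, 1.9]
gripper_width: 0.0251
```

```bash
python3 st.py
```

```text
F [-5.5 -7.1  1.9] M [-1.887  1.449 -0.013] p [0.5629 0.0549 0.0982] w 0.025056198672764842 q7 -2.252 jaw -172.6 F tool [-1.9  6.4 -6.3] [-0.77  0.88  1.19  1.84 -0.91  1.11 -2.25]
```

Mz has fallen back to zero and sideways force has built up, so I can't tell from touch. I release, clear the view and look at the key before regrasping.

Emit:
{"method": "arm_command", "body": {"increments": [[45, 0, 0, 0, 0], [45, 0, 0, 0, 0], [45, 0, 0, 0, 0], [45, 0, 0, 0, 0]]}}

```text
time_s: 19.05
position: [0.5664, 0.0581, 0.0991]
eef_rot: [0.466, -0.531, 0.466, 0.532]
ft_force: [-1.1, -0.5, -0.4]
gripper_width: 0.045
```

```bash
python3 st.py;  python3 - <<'E'
from h import *
p,d=viewer.grab_frame("side"); crop(p,265,140,325,210,8,"pics/s10.png")
E
```

```text
F [-1.1 -0.5 -0.4] M [ 0.042 -0.027 -0.023] p [0.5664 0.0581 0.0991] w 0.04497959458633842 q7 -2.254 jaw -172.5 F tool [ 0.4  1.1 -0.4] [-0.77  0.87  1.19  1.83 -0.92  1.11 -2.25]
```

View pics/s10.png

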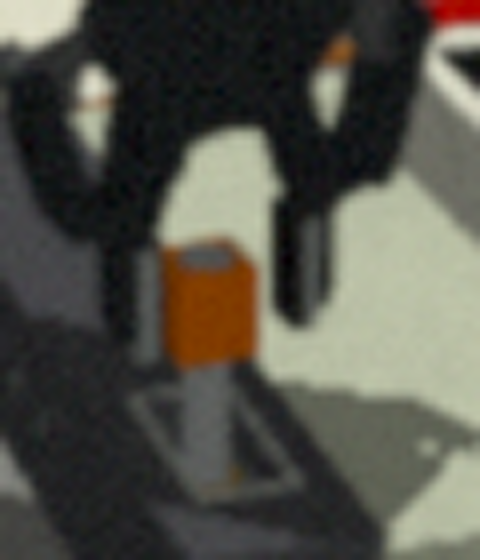

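Emit:
{"method": "arm_command", "body": {"increments": [[45, 0, 3, -3, 0], [45, -25, 3, -3, 0], [45, -60, 3, -3, 0], [45, -90, 3, -3, 0], [45, -100, 3, -40, 0]]}}

```text
time_s: 19.6
position: [0.5699, 0.0215, 0.2013]
eef_rot: [-0.465, 0.533, -0.463, -0.533]
ft_force: [1.7, 0.2, -0.4]
gripper_width: 0.0451
```

Emit:
{"method": "arm_command", "body": {"increments": [[45, 0, 0, -50, 0], [45, 0, 0, -100, 0], [45, 0, 0, -140, 0], [45, 0, 0, -140, 0]]}}

```text
time_s: 20.0
position: [0.5855, -0.1286, 0.2004]
eef_rot: [-0.468, 0.531, -0.47, -0.528]
ft_force: [-0.1, 0.3, 0.6]
gripper_width: 0.0448
```

```bash
python3 st.py;  python3 - <<'E'
from h import *
p,d=viewer.grab_frame("side"); crop(p,265,140,325,210,8,"pics/s11.png")
p,d=viewer.grab_frame("top"); crop(p,270,180,330,230,12,"pics/t11.png"); cv2.imwrite("pics/top11.png",p[:,:,::-1])
E
```

```text
F [-0.1  0.3  0.6] M [0.024 0.015 0.008] p [ 0.5855 -0.1286  0.2004] w 0.04483129820068385 q7 -2.127 jaw -173.1 F tool [-0.6  0.   0.3] [-0.45  0.77  1.2   1.63 -0.75  1.27 -2.13]
```

View pics/s11.png

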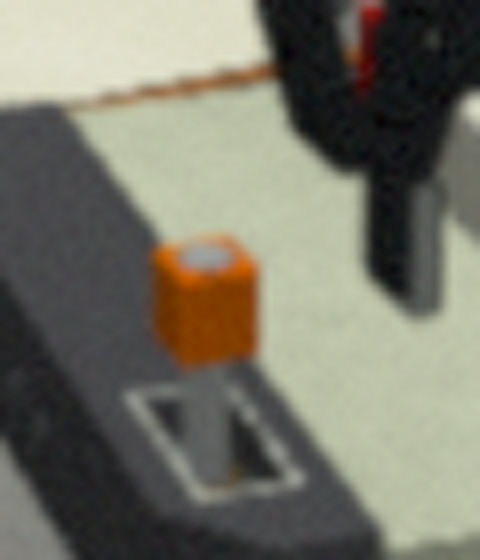

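View pics/t11.png

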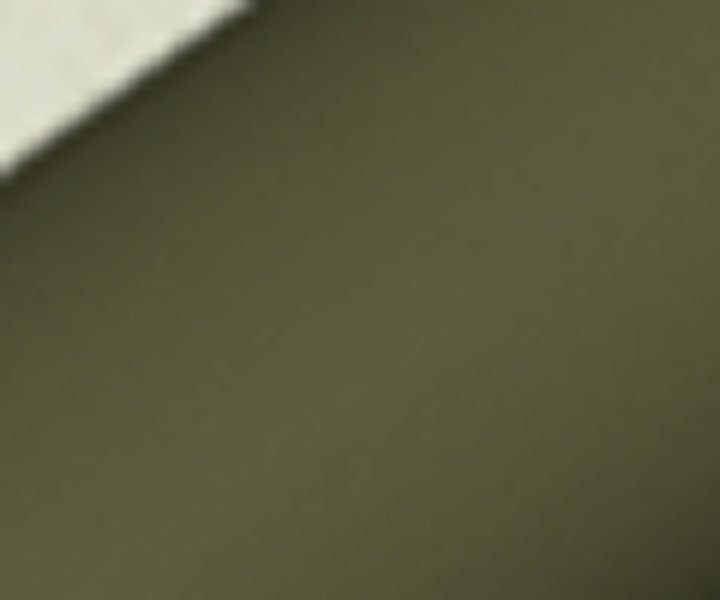

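Emit:
{"method": "arm_command", "body": {"increments": [[45, 0, 16, -40, 0], [45, 0, 32, -80, 0], [45, 0, 48, -120, 0], [45, 0, 64, -160, 0], [45, 0, 80, -190, 0]]}}

```text
time_s: 20.6
position: [0.5321, -0.3203, 0.1991]
eef_rot: [0.466, -0.532, 0.466, 0.532]
ft_force: [0.8, -1.0, -0.1]
gripper_width: 0.0449
```

```bash
python3 st.py;  python3 - <<'E'
from h import *
p,d=viewer.grab_frame("top"); crop(p,270,180,330,230,12,"pics/t12.png"); cv2.imwrite("pics/top12.png",p[:,:,::-1])
print((proj("side",[[.5615,.057,.129],[.5615,.057,.148]])+[1.2,0]).round(1),"seen 290.4,171.6")
E
```

```text
F [ 0.8 -1.  -0.1] M [-0.002 -0.123 -0.007] p [ 0.5321 -0.3203  0.1991] w 0.04488233988742072 q7 -1.841 jaw -172.5 F tool [ 0.1 -0.7 -1.1] [-0.08  0.77  1.13  1.57 -0.72  1.27 -1.84]
[[291.2 171.8]
 [291.1 164.7]] seen 290.4,171.6
```

View pics/t12.png

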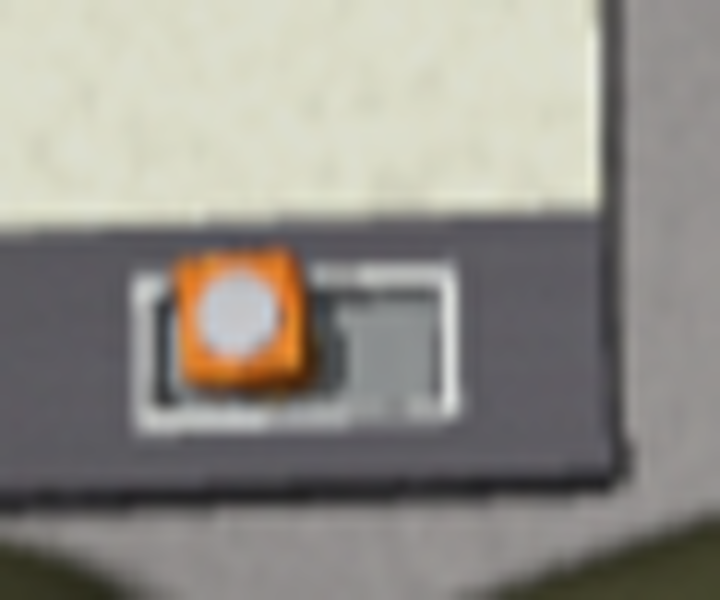

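The top view shows the key upright in the socket, with its top at z≈0.129, so it is fully seated. The grip sits about 5–6° counter-clockwise of the riser. I measure it, then regrasp half a turn back to feel for the stop with less side load.

```bash
python3 - <<'E'
from h import *
t=cv2.imread("pics/top12.png");S=8;c=(278,196,304,218)
u=cv2.resize(t[c[1]:c[3],c[0]:c[2]],None,fx=S,fy=S,interpolation=cv2.INTER_CUBIC);h=cv2.cvtColor(u,cv2.COLOR_BGR2HSV)
m=((h[...,0]>4)&(h[...,0]<22)&(h[...,1]>110)).astype(np.uint8)
back=lambda p:(np.array(p)+.5)/S-.5+[c[0],c[1]]
cc,_=cv2.findContours(m,cv2.RETR_EXTERNAL,cv2.CHAIN_APPROX_NONE);k=max(cc,key=cv2.contourArea);rc=cv2.minAreaRect(k);print(rc)
P=onz("top",back(cv2.boxPoints(rc)),.129);e=P[1]-P[0];print(P.mean(0),np.degrees(np.arctan2(e[1],e[0]))%90)
hull=np.zeros_like(m);cv2.fillPoly(hull,[cv2.convexHull(k)],1);w=((h[...,1]<80)&(h[...,2]>120)).astype(np.uint8)&cv2.erode(hull,np.ones((9,9),np.uint8))
M=cv2.moments(w,True);D=onz("top",back([[M['m10']/M['m00'],M['m01']/M['m00']]]),.129);print("disc",D)
s=monitor.observe();q=s['eef_rot'];Q=R.from_quat([q[1],q[2],q[3],q[0]]).as_matrix();print("to disc, tool mm",Q.T@(np.array([D[0,0],D[0,1],.2])-s['position'])*1000)
E
```

```text
((99.71083068847656, 87.95018005371094), (98.99077606201172, 91.01026153564453), 83.82982635498047)
[0.55817011 0.05596765 0.129     ] 5.764707961962955
disc [[0.56011265 0.05772104 0.129     ]]
to disc, tool mm [ -1.68026535 -79.23267684 376.74814354]
```

Emit:
{"method": "arm_command", "body": {"increments": [[45, 0, -8, 40, -0.15], [45, 0, -16, 80, -0.3], [45, 0, -26, 120, -0.45], [45, 0, -34, 160, -0.6], [45, 0, -42, 200, -0.75]]}}

```text
time_s: 21.15
position: [0.5479, -0.1121, 0.199]
eef_rot: [0.237, -0.666, 0.236, 0.667]
ft_force: [0.7, -0.1, -0.3]
gripper_width: 0.0451
```

Emit:
{"method": "arm_command", "body": {"increments": [[45, 0, 0, 0, -0.15], [45, 0, 0, 0, -0.3], [45, 0, 0, 0, -0.45], [45, 0, 0, 0, -0.6], [45, 0, 0, 0, -0.75]]}}

```text
time_s: 21.65
position: [0.5479, -0.1137, 0.1991]
eef_rot: [-0.024, -0.707, -0.024, 0.707]
ft_force: [0.0, -0.2, 0.4]
gripper_width: 0.0447
```

Emit:
{"method": "arm_command", "body": {"increments": [[45, 0, 0, 0, -0.15], [45, 0, 0, 0, -0.3], [45, 0, 0, 0, -0.45], [45, 0, 0, 0, -0.6], [45, 0, 0, 0, -0.75]]}}

```text
time_s: 22.15
position: [0.5478, -0.1139, 0.1991]
eef_rot: [-0.281, -0.649, -0.282, 0.649]
ft_force: [-0.2, -0.1, -0.8]
gripper_width: 0.0452
```

Emit:
{"method": "arm_command", "body": {"increments": [[45, 0, 0, 0, -0.15], [45, 0, 0, 0, -0.3], [45, 0, 0, 0, -0.45], [45, 0, 0, 0, -0.6], [45, 0, 0, 0, -0.75]]}}

```text
time_s: 22.65
position: [0.5478, -0.114, 0.1991]
eef_rot: [-0.499, -0.501, -0.5, 0.501]
ft_force: [1.6, -0.9, 0.4]
gripper_width: 0.0448
```

Emit:
{"method": "arm_command", "body": {"increments": [[45, 0, 0, 0, -0.13], [45, 0, 0, 0, -0.13]]}}

```text
time_s: 22.85
position: [0.5478, -0.1143, 0.1992]
eef_rot: [0.529, 0.469, 0.53, -0.468]
ft_force: [-0.2, 0.4, -0.7]
gripper_width: 0.0451
```

```bash
python3 st.py; python3 - <<'E'
from h import *
s=monitor.observe();q=s['eef_rot'];Q=R.from_quat([q[1],q[2],q[3],q[0]]).as_matrix();print("to key, tool mm",Q.T@(np.array([.5605,.058,.2])-s['position'])*1000)
E
```

```text
F [-0.2  0.4 -0.7] M [-0.024  0.028 -0.013] p [ 0.5478 -0.1143  0.1992] w 0.045078745873494114 q7 0.461 jaw 7.0 F tool [ 0.7 -0.1 -0.4] [-0.06  0.45  0.34  1.73 -0.17  0.99  0.46]
to key, tool mm [  -0.69591888   33.69120133 -169.47668489]
```

Emit:
{"method": "arm_command", "body": {"increments": [[45, 0, 8, -42, 0], [45, 0, 16, -84, 0], [45, 0, 25, -126, 0], [45, 0, 34, -169, 0], [45, 0, 34, -169, 0]]}}

```text
time_s: 23.35
position: [0.5613, 0.0653, 0.1986]
eef_rot: [0.529, 0.468, 0.532, -0.467]
ft_force: [0.9, 0.7, -0.0]
gripper_width: 0.0452
```

Emit:
{"method": "arm_command", "body": {"increments": [[45, 0, 0, 0, 0], [45, 0, 0, 0, 0]]}}

```text
time_s: 23.55
position: [0.5614, 0.055, 0.1992]
eef_rot: [0.528, 0.47, 0.528, -0.471]
ft_force: [0.7, -0.3, 0.5]
gripper_width: 0.0454
```

```bash
python3 - <<'E'
from h import *
s=monitor.observe();q=s['eef_rot'];Q=R.from_quat([q[1],q[2],q[3],q[0]]).as_matrix();print(s['position'],"to key, tool mm",Q.T@(np.array([.5605,.058,.098])-s['position'])*1000)
E
```

```text
[0.56140548 0.05495495 0.199222  ] to key, tool mm [101.21935608  -0.49644165  -3.22208218]
```

Emit:
{"method": "arm_command", "body": {"increments": [[45, 25, 0, -3, 0], [45, 50, 0, -3, 0], [45, 75, 0, -3, 0], [45, 95, 0, -3, 0], [45, 101, 0, -3, 0]]}}

```text
time_s: 24.05
position: [0.5601, 0.0568, 0.0965]
eef_rot: [0.527, 0.47, 0.528, -0.472]
ft_force: [0.1, 0.1, 0.1]
gripper_width: 0.0451
```

Emit:
{"method": "arm_command", "body": {"increments": [[45, 0, 0, 0, 0], [45, 0, 0, 0, 0]]}}

```text
time_s: 24.25
position: [0.562, 0.0579, 0.0992]
eef_rot: [0.529, 0.47, 0.528, -0.47]
ft_force: [0.0, 0.2, -0.7]
gripper_width: 0.045
```

```bash
python3 st.py;  python3 - <<'E'
from h import *
p,d=viewer.grab_frame("side"); crop(p,265,140,325,210,8,"pics/s13.png")
E
```

```text
F [ 0.   0.2 -0.7] M [-0.001  0.023 -0.009] p [0.562  0.0579 0.0992] w 0.04502786646002586 q7 0.185 jaw 6.7 F tool [ 0.7  0.1 -0.2] [-0.33  0.57  0.28  1.84 -0.22  0.76  0.19]
```

View pics/s13.png

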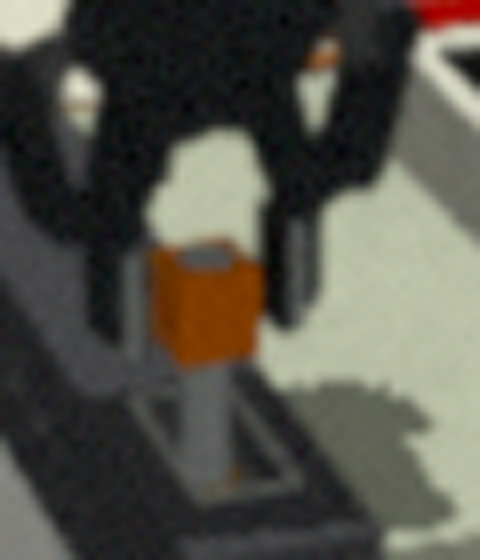

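The key stands between the open fingers. I close on it.

Emit:
{"method": "arm_command", "body": {"increments": [[0, 0, 0, 0, 0], [0, 0, 0, 0, 0], [0, 0, 0, 0, 0], [0, 0, 0, 0, 0], [0, 0, 0, 0, 0]], "newtons": 60}}

```text
time_s: 24.8
position: [0.562, 0.0586, 0.0994]
eef_rot: [0.529, 0.47, 0.528, -0.469]
ft_force: [-0.9, 0.6, 6.8]
gripper_width: 0.0247
```

```bash
python3 st.py
```

```text
F [-0.9  0.6  6.8] M [-0.087  0.245  0.011] p [0.562  0.0586 0.0994] w 0.024668647397548194 q7 0.186 jaw 6.8 F tool [-6.8 -0.8 -0.7] [-0.33  0.57  0.28  1.84 -0.22  0.76  0.19]
```

Emit:
{"method": "arm_command", "body": {"increments": [[0, -1, 0, 0, 0.02], [0, -1, 0, 0, 0.04], [0, -1, 0, 0, 0.06], [0, -1, 0, 0, 0.06]]}}

```text
time_s: 25.2
position: [0.5619, 0.0586, 0.0995]
eef_rot: [0.514, 0.486, 0.514, -0.485]
ft_force: [1.5, 0.2, 1.2]
gripper_width: 0.025
```

```bash
python3 st.py
```

```text
F [1.5 0.2 1.2] M [-0.079 -0.461  0.026] p [0.5619 0.0586 0.0995] w 0.02499315878112071 q7 0.138 jaw 3.3 F tool [-1.2  1.5 -0.2] [-0.34  0.57  0.3   1.84 -0.23  0.77  0.14]
```

Emit:
{"method": "arm_command", "body": {"increments": [[0, 0, 0, 0, 0.02], [0, 0, 0, 0, 0.04], [0, 0, 0, 0, 0.06], [0, 0, 0, 0, 0.06]]}}

```text
time_s: 25.6
position: [0.5618, 0.0586, 0.0995]
eef_rot: [0.499, 0.501, 0.499, -0.501]
ft_force: [3.1, -0.5, 2.5]
gripper_width: 0.0251
```

```bash
python3 st.py
```

```text
F [ 3.1 -0.5  2.5] M [-0.106 -0.701  0.   ] p [0.5618 0.0586 0.0995] w 0.025064840787086175 q7 0.092 jaw -0.2 F tool [-2.5  3.1  0.5] [-0.35  0.57  0.32  1.84 -0.24  0.77  0.09]
```

Emit:
{"method": "arm_command", "body": {"increments": [[0, 0, 0, 0, 0.02], [0, 0, 0, 0, 0.04], [0, 0, 0, 0, 0.06], [0, 0, 0, 0, 0.06]]}}

```text
time_s: 26.0
position: [0.5617, 0.0586, 0.0995]
eef_rot: [0.484, 0.516, 0.484, -0.515]
ft_force: [2.5, 0.3, 3.4]
gripper_width: 0.0251
```

```bash
python3 st.py
```

```text
F [2.5 0.3 3.4] M [-0.138 -0.812  0.055] p [0.5617 0.0586 0.0995] w 0.025065529548689187 q7 0.046 jaw -3.6 F tool [-3.4  2.5 -0.4] [-0.36  0.57  0.33  1.84 -0.26  0.77  0.05]
```

Emit:
{"method": "arm_command", "body": {"increments": [[0, 0, 1, 0, 0.03], [0, 0, 1, 0, 0.06], [0, 0, 1, 0, 0.09], [0, 0, 1, 0, 0.09]]}}

```text
time_s: 26.4
position: [0.5619, 0.0586, 0.0994]
eef_rot: [-0.46, -0.537, -0.46, 0.537]
ft_force: [0.8, 0.0, 5.8]
gripper_width: 0.0252
```

```bash
python3 st.py
```

```text
F [0.8 0.  5.8] M [-0.064 -0.262  0.013] p [0.5619 0.0586 0.0994] w 0.025246684548862197 q7 -0.025 jaw -8.8 F tool [-5.8  0.7 -0.1] [-0.38  0.58  0.36  1.84 -0.28  0.78 -0.02]
```

Emit:
{"method": "arm_command", "body": {"increments": [[0, 0, 0, 0, 0.03], [0, 0, 0, 0, 0.06], [0, 0, 0, 0, 0.09], [0, 0, 0, 0, 0.09]]}}

```text
time_s: 26.8
position: [0.5622, 0.0586, 0.0994]
eef_rot: [-0.435, -0.557, -0.435, 0.557]
ft_force: [1.4, -0.2, 4.4]
gripper_width: 0.0253
```

```bash
python3 st.py
```

```text
F [ 1.4 -0.2  4.4] M [-0.128 -0.35   0.016] p [0.5622 0.0586 0.0994] w 0.02528710750100162 q7 -0.094 jaw -14.0 F tool [-4.4  1.4 -0.2] [-0.39  0.58  0.39  1.84 -0.3   0.78 -0.09]
```

Emit:
{"method": "arm_command", "body": {"increments": [[0, 0, 0, 0, 0.03], [0, 0, 0, 0, 0.06], [0, 0, 0, 0, 0.09], [0, 0, 0, 0, 0.09]]}}

```text
time_s: 27.2
position: [0.5625, 0.0585, 0.0994]
eef_rot: [0.41, 0.576, 0.41, -0.576]
ft_force: [2.1, -0.4, 5.6]
gripper_width: 0.0253
```

```bash
python3 st.py
```

```text
F [ 2.1 -0.4  5.6] M [-0.199 -0.562  0.063] p [0.5625 0.0585 0.0994] w 0.025294366304501926 q7 -0.163 jaw -19.2 F tool [-5.6  2.1 -0.3] [-0.41  0.59  0.41  1.84 -0.32  0.78 -0.16]
```

Emit:
{"method": "arm_command", "body": {"increments": [[0, 0, 1, 0, 0.03], [0, 0, 1, 0, 0.06], [0, 0, 1, 0, 0.06]]}}

```text
time_s: 27.5
position: [0.5631, 0.0584, 0.0994]
eef_rot: [-0.392, -0.588, -0.393, 0.588]
ft_force: [0.5, -0.4, 6.4]
gripper_width: 0.0253
```

```bash
python3 st.py
```

```text
F [ 0.5 -0.4  6.4] M [-0.097 -0.206  0.07 ] p [0.5631 0.0584 0.0994] w 0.025268185851179858 q7 -0.209 jaw -22.6 F tool [-6.4  0.7  0.2] [-0.42  0.59  0.43  1.83 -0.34  0.79 -0.21]
```

Emit:
{"method": "arm_command", "body": {"increments": [[0, 0, 0, 0, 0.03], [0, 0, 0, 0, 0.06], [0, 0, 0, 0, 0.06]]}}

```text
time_s: 27.8
position: [0.5631, 0.0584, 0.0994]
eef_rot: [-0.374, -0.6, -0.375, 0.6]
ft_force: [1.0, 0.9, 6.9]
gripper_width: 0.0252
```

```bash
python3 st.py
```

```text
F [1.  0.9 6.9] M [-0.097 -0.357  0.039] p [0.5631 0.0584 0.0994] w 0.025190135562377182 q7 -0.255 jaw -26.0 F tool [-6.9  0.5 -1.2] [-0.43  0.59  0.45  1.84 -0.35  0.79 -0.26]
```

Emit:
{"method": "arm_command", "body": {"increments": [[0, 0, 0, 0, 0.03], [0, 0, 0, 0, 0.06], [0, 0, 0, 0, 0.06]]}}

```text
time_s: 28.1
position: [0.5632, 0.0583, 0.0994]
eef_rot: [-0.356, -0.611, -0.356, 0.611]
ft_force: [1.8, -0.5, 7.3]
gripper_width: 0.0252
```

```bash
python3 st.py
```

```text
F [ 1.8 -0.5  7.3] M [-0.047 -0.373  0.102] p [0.5632 0.0583 0.0994] w 0.025191424000770155 q7 -0.301 jaw -29.5 F tool [-7.3  1.8 -0.5] [-0.44  0.6   0.47  1.84 -0.36  0.79 -0.3 ]
```

Emit:
{"method": "arm_command", "body": {"increments": [[0, 0, 0, 0, 0.03], [0, 0, 0, 0, 0.06], [0, 0, 0, 0, 0.06]]}}

```text
time_s: 28.4
position: [0.5633, 0.0583, 0.0994]
eef_rot: [-0.338, -0.621, -0.338, 0.621]
ft_force: [2.4, -0.2, 5.8]
gripper_width: 0.0247
```

```bash
python3 st.py
```

```text
F [ 2.4 -0.2  5.8] M [-0.115 -0.393  0.055] p [0.5633 0.0583 0.0994] w 0.024745272007989576 q7 -0.348 jaw -32.9 F tool [-5.8  2.1 -1.2] [-0.45  0.6   0.48  1.84 -0.38  0.8  -0.35]
```

Emit:
{"method": "arm_command", "body": {"increments": [[0, 0, 0, 0, 0.03], [0, 0, 0, 0, 0.06], [0, 0, 0, 0, 0.06]]}}

```text
time_s: 28.7
position: [0.5634, 0.0582, 0.0994]
eef_rot: [0.319, 0.631, 0.319, -0.631]
ft_force: [2.2, -0.0, 5.4]
gripper_width: 0.0251
```

```bash
python3 st.py
```

```text
F [ 2.2 -0.   5.4] M [-0.098 -0.483  0.095] p [0.5634 0.0582 0.0994] w 0.02507684008394403 q7 -0.394 jaw -36.3 F tool [-5.4  1.8 -1.3] [-0.46  0.6   0.5   1.84 -0.39  0.8  -0.39]
```

Emit:
{"method": "arm_command", "body": {"increments": [[0, 0, 0, 0, 0.03], [0, 0, 0, 0, 0.06], [0, 0, 0, 0, 0.06]]}}

```text
time_s: 29.0
position: [0.5635, 0.0582, 0.0994]
eef_rot: [0.3, 0.64, 0.3, -0.64]
ft_force: [1.2, -0.8, 5.0]
gripper_width: 0.0253
```

```bash
python3 st.py
```

```text
F [ 1.2 -0.8  5. ] M [-0.197 -0.597  0.079] p [0.5635 0.0582 0.0994] w 0.025328331828496857 q7 -0.44 jaw -39.8 F tool [-5.   1.5 -0.1] [-0.47  0.61  0.52  1.84 -0.4   0.8  -0.44]
```

Mz is a steady 0.05–0.1, which is turning friction rather than the stop. I keep turning with the moment as guard.

Emit:
{"method": "arm_command", "body": {"increments": [[0, 0, 1, 0, 0.05], [0, 0, 1, 0, 0.1], [0, 0, 1, 0, 0.15], [0, 0, 1, 0, 0.15]]}}

```text
time_s: 29.4
position: [0.5638, 0.0579, 0.0994]
eef_rot: [-0.251, -0.661, -0.251, 0.661]
ft_force: [1.2, -0.4, 5.5]
gripper_width: 0.0252
```

```bash
python3 st.py
```

```text
F [ 1.2 -0.4  5.5] M [ 0.027 -0.208  0.063] p [0.5638 0.0579 0.0994] w 0.025167340078834085 q7 -0.555 jaw -48.4 F tool [-5.5  1.1 -0.6] [-0.5   0.62  0.56  1.83 -0.44  0.82 -0.56]
```

Emit:
{"method": "arm_command", "body": {"increments": [[0, 0, 0, 0, 0.05], [0, 0, 0, 0, 0.1], [0, 0, 0, 0, 0.15], [0, 0, 0, 0, 0.15]]}}

```text
time_s: 29.8
position: [0.5638, 0.0576, 0.0994]
eef_rot: [-0.201, -0.678, -0.201, 0.678]
ft_force: [1.4, -1.0, 6.5]
gripper_width: 0.0251
```

```bash
python3 st.py
```

```text
F [ 1.4 -1.   6.5] M [-0.082 -0.254 -0.027] p [0.5638 0.0576 0.0994] w 0.025099236949395667 q7 -0.671 jaw -57.0 F tool [-6.5  1.6 -0.7] [-0.52  0.63  0.61  1.83 -0.47  0.83 -0.67]
```

Emit:
{"method": "arm_command", "body": {"increments": [[0, 0, 0, 0, 0.05], [0, 0, 0, 0, 0.1], [0, 0, 0, 0, 0.15], [0, 0, 0, 0, 0.15]]}}

```text
time_s: 30.2
position: [0.5637, 0.0576, 0.0994]
eef_rot: [-0.149, -0.691, -0.149, 0.691]
ft_force: [0.2, -0.8, 7.9]
gripper_width: 0.025
```

```bash
python3 st.py
```

```text
F [ 0.2 -0.8  7.9] M [-0.123 -0.123 -0.05 ] p [0.5637 0.0576 0.0994] w 0.024957177142913203 q7 -0.787 jaw -65.6 F tool [-7.9  0.8  0.2] [-0.55  0.64  0.65  1.83 -0.51  0.84 -0.79]
```

The moment pattern now makes sense. Contact began near jaw −142° and again near −202°, 60° apart, with free play in between. That matches the lock standing at its stop and the key riding over one notch. I won't push past again. I turn only to the next firm contact, expected at jaw ≈ −82° on the present grasp, so the lock is left fully home.

Emit:
{"method": "arm_command", "body": {"increments": [[0, 0, 0, 0, 0.03], [0, 0, 0, 0, 0.06], [0, 0, 0, 0, 0.09], [0, 0, 0, 0, 0.09]]}}

```text
time_s: 30.6
position: [0.5637, 0.0576, 0.0994]
eef_rot: [-0.118, -0.697, -0.118, 0.697]
ft_force: [0.1, -0.7, 6.5]
gripper_width: 0.0252
```

```bash
python3 st.py
```

```text
F [ 0.1 -0.7  6.5] M [-0.137 -0.108 -0.007] p [0.5637 0.0576 0.0994] w 0.025221852448056588 q7 -0.856 jaw -70.7 F tool [-6.5  0.7  0.1] [-0.56  0.65  0.68  1.84 -0.53  0.85 -0.86]
```

Emit:
{"method": "arm_command", "body": {"increments": [[0, 0, 0, 0, 0.03], [0, 0, 0, 0, 0.06], [0, 0, 0, 0, 0.09], [0, 0, 0, 0, 0.09]]}}

```text
time_s: 31.0
position: [0.5638, 0.0572, 0.0994]
eef_rot: [-0.087, -0.702, -0.087, 0.702]
ft_force: [1.4, -1.3, 7.5]
gripper_width: 0.0252
```

```bash
python3 st.py
```

```text
F [ 1.4 -1.3  7.5] M [-0.348 -0.225  0.007] p [0.5638 0.0572 0.0994] w 0.02524110065185291 q7 -0.926 jaw -75.9 F tool [-7.5  1.6 -1. ] [-0.57  0.66  0.7   1.84 -0.55  0.86 -0.93]
```

Emit:
{"method": "arm_command", "body": {"increments": [[0, 0, 0, 0, 0.03], [0, 0, 0, 0, 0.06], [0, 0, 0, 0, 0.06]]}}

```text
time_s: 31.3
position: [0.564, 0.0571, 0.0994]
eef_rot: [-0.066, -0.704, -0.065, 0.704]
ft_force: [1.2, -1.6, 5.9]
gripper_width: 0.0254
```

```bash
python3 st.py
```

```text
F [ 1.2 -1.6  5.9] M [-0.48  -0.295  0.046] p [0.564  0.0571 0.0994] w 0.025398988554138587 q7 -0.972 jaw -79.3 F tool [-5.9  1.8 -0.9] [-0.58  0.66  0.72  1.84 -0.56  0.86 -0.97]
```

Emit:
{"method": "arm_command", "body": {"increments": [[0, 0, 0, 0, 0.02], [0, 0, 0, 0, 0.05], [0, 0, 0, 0, 0.05], [0, 0, 0, 0, 0.05]]}}

```text
time_s: 31.7
position: [0.5641, 0.057, 0.0994]
eef_rot: [0.049, 0.705, 0.048, -0.705]
ft_force: [1.5, -2.2, 6.2]
gripper_width: 0.0251
```

```bash
python3 st.py
```

```text
F [ 1.5 -2.2  6.2] M [-0.503 -0.429  0.025] p [0.5641 0.057  0.0994] w 0.025056240640118032 q7 -1.01 jaw -82.2 F tool [-6.2  2.4 -1.2] [-0.59  0.67  0.73  1.84 -0.57  0.87 -1.01]
```

Emit:
{"method": "arm_command", "body": {"increments": [[0, 0, 0, 0, 0.02], [0, 0, 0, 0, 0.05], [0, 0, 0, 0, 0.05], [0, 0, 0, 0, 0.05]]}}

```text
time_s: 32.1
position: [0.5641, 0.0569, 0.0994]
eef_rot: [0.031, 0.707, 0.03, -0.706]
ft_force: [2.7, -2.3, 4.8]
gripper_width: 0.0253
```

```bash
for i in 1; do python3 st.py; done
```

```text
F [ 2.7 -2.3  4.8] M [-0.581 -0.464  0.02 ] p [0.5641 0.0569 0.0994] w 0.02531181143152309 q7 -1.049 jaw -85.0 F tool [-4.8  2.5 -2.5] [-0.6   0.67  0.75  1.84 -0.59  0.87 -1.05]
```

```bash
cat > avg.py <<'E'
from h import *
L=[]
for i in range(5):
    s=monitor.observe();L.append(np.r_[s['ft_force'],s['moment']]);viewer.grab_frame("side")
s=monitor.observe();L.append(np.r_[s['ft_force'],s['moment']])
print(s['time_s'],np.mean(L,0).round(3),"sd",np.std(L,0).round(3))
E
python3 avg.py
```

```text
32.35 [ 1.923 -2.202  5.236 -0.555 -0.455  0.039] sd [0.464 0.262 0.522 0.015 0.02  0.019]
```

Emit:
{"method": "arm_command", "body": {"increments": [[0, 0, 0, 0, 0.03], [0, 0, 0, 0, 0.06], [0, 0, 0, 0, 0.09], [0, 0, 0, 0, 0.09]]}}

```text
time_s: 32.75
position: [0.5642, 0.0568, 0.0994]
eef_rot: [-0.001, 0.707, -0.002, -0.707]
ft_force: [1.3, -2.8, 6.4]
gripper_width: 0.025
```

```bash
python3 avg.py; python3 st.py
```

```text
33.0 [ 1.732 -3.018  5.941 -0.809 -0.444  0.102] sd [0.404 0.431 0.468 0.012 0.035 0.024]
F [ 2.  -3.   6.3] M [-0.787 -0.451  0.114] p [0.5642 0.0568 0.0994] w 0.02515447660326279 q7 -1.12 jaw -90.2 F tool [-6.3  3.  -2. ] [-0.61  0.68  0.77  1.84 -0.61  0.88 -1.12]
```

Emit:
{"method": "arm_command", "body": {"increments": [[0, 0, 0, 0, 0.03], [0, 0, 0, 0, 0.06], [0, 0, 0, 0, 0.06]]}}

```text
time_s: 33.3
position: [0.5642, 0.0567, 0.0994]
eef_rot: [-0.023, 0.707, -0.023, -0.707]
ft_force: [2.0, -3.5, 5.5]
gripper_width: 0.0247
```

```bash
python3 avg.py
```

```text
33.55 [ 1.735 -3.325  5.358 -0.914 -0.414  0.133] sd [0.318 0.437 0.12  0.034 0.021 0.03 ]
```

Emit:
{"method": "arm_command", "body": {"increments": [[0, 0, 0, 0, -0.04], [0, 0, 0, 0, -0.04]]}}

```text
time_s: 33.75
position: [0.5642, 0.0567, 0.0994]
eef_rot: [-0.008, 0.707, -0.009, -0.707]
ft_force: [2.1, -2.8, 5.2]
gripper_width: 0.0251
```

```bash
python3 avg.py
```

```text
34.0 [ 1.641 -2.926  5.412 -0.853 -0.437 -0.062] sd [0.441 0.425 0.373 0.018 0.021 0.034]
```

Averaged readings: Mz is 0 in the free play, then rises 0.04, 0.10, 0.13 over the last 8°, as at a firm stop, and drops at once on backing off 2°. I stop here rather than overtighten, let go and rise clear.

Emit:
{"method": "arm_command", "body": {"increments": [[50, 0, 0, 0, 0], [50, 0, 0, 0, 0], [50, 0, 0, 0, 0], [50, 0, 0, 0, 0]]}}

```text
time_s: 34.4
position: [0.5636, 0.058, 0.0989]
eef_rot: [0.008, -0.707, 0.007, 0.708]
ft_force: [-0.2, 0.6, 0.0]
gripper_width: 0.0499
```

```bash
python3 st.py; python3 - <<'E'
from h import *
p,d=viewer.grab_frame("side"); crop(p,265,140,325,210,8,"pics/s14.png")
E
```

```text
F [-0.2  0.6  0. ] M [-0.056 -0.038 -0.009] p [0.5636 0.058  0.0989] w 0.04986067889122125 q7 -1.134 jaw -91.2 F tool [-0.  -0.6  0.2] [-0.61  0.68  0.78  1.84 -0.61  0.88 -1.13]
```

View pics/s14.png

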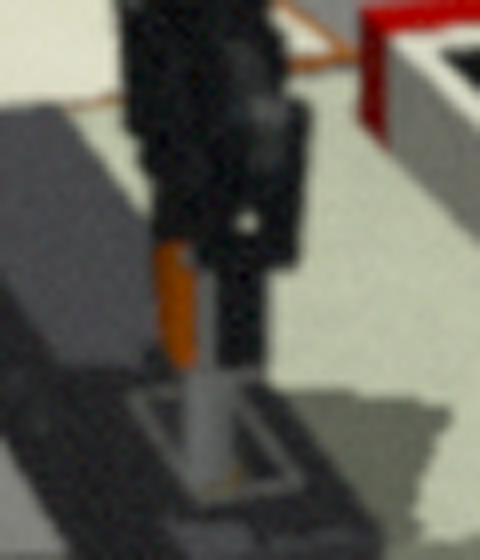

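The key stands seated. There is time for one safe, decisive test. I regrip here, back off into the free play and come forward again. If contact starts at the same angle (about −86°), the lock was at its stop. If contact has moved to −93°, it was still turning.

Emit:
{"method": "arm_command", "body": {"increments": [[0, 0, 0, 0, 0], [0, 0, 0, 0, 0], [0, 0, 0, 0, 0], [0, 0, 0, 0, 0], [0, 0, 0, 0, 0]]}}

```text
time_s: 34.95
position: [0.5641, 0.0572, 0.0994]
eef_rot: [-0.007, 0.707, -0.008, -0.707]
ft_force: [-1.1, -1.9, 3.7]
gripper_width: 0.0251
```

Emit:
{"method": "arm_command", "body": {"increments": [[0, 0, 0, 0, -0.06], [0, 0, 0, 0, -0.12], [0, 0, 0, 0, -0.18], [0, 0, 0, 0, -0.22], [0, 0, 0, 0, -0.18]]}}

```text
time_s: 35.45
position: [0.564, 0.0575, 0.0994]
eef_rot: [0.056, 0.705, 0.057, -0.705]
ft_force: [-1.0, -2.2, 1.7]
gripper_width: 0.0251
```

```bash
python3 avg.py; python3 st.py
```

```text
35.7 [-1.174 -1.323  3.895 -0.352  0.379  0.027] sd [0.464 0.497 1.047 0.051 0.039 0.025]
F [-0.7 -1.4  4. ] M [-0.335  0.39   0.004] p [0.5641 0.0575 0.0994] w 0.025154154293310593 q7 -0.993 jaw -80.9 F tool [-4.   1.3  0.9] [-0.59  0.66  0.73  1.84 -0.57  0.86 -0.99]
```

Emit:
{"method": "arm_command", "body": {"increments": [[0, 0, 0, 0, 0.04], [0, 0, 0, 0, 0.06], [0, 0, 0, 0, 0.06]]}}

```text
time_s: 36.0
position: [0.5641, 0.0574, 0.0994]
eef_rot: [0.035, 0.706, 0.035, -0.706]
ft_force: [-2.0, -2.1, 5.4]
gripper_width: 0.0252
```

```bash
python3 avg.py; python3 st.py
```

```text
36.25 [-1.736 -1.808  4.962 -0.49   0.432  0.034] sd [0.228 0.269 0.346 0.017 0.028 0.03 ]
F [-1.6 -1.9  5. ] M [-0.488  0.394  0.029] p [0.5641 0.0574 0.0994] w 0.024978137681520338 q7 -1.04 jaw -84.3 F tool [-5.   1.7  1.8] [-0.6   0.67  0.75  1.84 -0.58  0.87 -1.04]
```

Emit:
{"method": "arm_command", "body": {"increments": [[0, 0, 0, 0, 0.04], [0, 0, 0, 0, 0.06], [0, 0, 0, 0, 0.06]]}}

```text
time_s: 36.55
position: [0.5642, 0.0573, 0.0994]
eef_rot: [0.014, 0.707, 0.013, -0.707]
ft_force: [-2.4, -2.1, 5.0]
gripper_width: 0.0252
```

```bash
python3 avg.py; python3 st.py
```

```text
36.8 [-1.778 -2.113  5.278 -0.587  0.439  0.082] sd [0.343 0.647 0.241 0.024 0.026 0.012]
F [-2.  -2.3  5.2] M [-0.56   0.417  0.101] p [0.5641 0.0573 0.0994] w 0.02507000358639234 q7 -1.087 jaw -87.8 F tool [-5.2  2.2  2.1] [-0.61  0.67  0.76  1.84 -0.6   0.88 -1.09]
```

Emit:
{"method": "arm_command", "body": {"increments": [[0, 0, 0, 0, 0.04], [0, 0, 0, 0, 0.08], [0, 0, 0, 0, 0.1], [0, 0, 0, 0, 0.1]]}}

```text
time_s: 37.2
position: [0.5642, 0.0572, 0.0994]
eef_rot: [-0.021, 0.707, -0.022, -0.707]
ft_force: [-1.5, -3.2, 5.7]
gripper_width: 0.0252
```

```bash
python3 avg.py
```

```text
37.45 [-1.297 -2.769  5.202 -0.705  0.405  0.145] sd [0.391 0.55  0.346 0.047 0.032 0.016]
```

Emit:
{"method": "arm_command", "body": {"increments": [[0, 0, 0, 0, -0.04], [0, 0, 0, 0, -0.08], [0, 0, 0, 0, -0.1], [0, 0, 0, 0, -0.1]]}}

```text
time_s: 37.85
position: [0.5641, 0.0573, 0.0994]
eef_rot: [0.014, 0.707, 0.014, -0.707]
ft_force: [-1.6, -2.5, 5.7]
gripper_width: 0.0252
```

```bash
python3 avg.py
```

```text
38.1 [-1.613 -2.603  5.522 -0.655  0.478 -0.059] sd [0.562 0.427 0.258 0.02  0.017 0.029]
```

Emit:
{"method": "arm_command", "body": {"increments": [[0, 0, 0, 0, -0.04], [0, 0, 0, 0, -0.08], [0, 0, 0, 0, -0.12], [0, 0, 0, 0, -0.12]]}}

```text
time_s: 38.5
position: [0.5641, 0.0575, 0.0994]
eef_rot: [0.056, 0.705, 0.056, -0.705]
ft_force: [-1.9, -2.3, 5.6]
gripper_width: 0.0252
```

```bash
python3 avg.py; python3 st.py
```

```text
38.75 [-1.925 -2.029  5.7   -0.581  0.499 -0.072] sd [0.532 0.471 0.247 0.021 0.028 0.022]
F [-2.3 -1.3  5.6] M [-0.548  0.446 -0.074] p [0.5641 0.0575 0.0994] w 0.025311571672368492 q7 -0.994 jaw -80.9 F tool [-5.6  0.9  2.5] [-0.59  0.66  0.73  1.84 -0.57  0.86 -0.99]
```

Result: about ±0.06 of plain key friction, plus a clockwise rise that starts at the same angle as before. That points to the stop, but not conclusively. I centre better and turn on slowly with averaged readings. A long plateau would mean the lock still turns. A drop below zero within about 20° would mean the key is riding over a notch with the lock at its stop.

Emit:
{"method": "arm_command", "body": {"increments": [[0, 0, 1, 1, 0.06], [0, 0, 1, 1, 0.12], [0, 0, 1, 1, 0.18], [0, 0, 1, 1, 0.24], [0, 0, 1, 1, 0.24]]}}

```text
time_s: 39.25
position: [0.564, 0.0569, 0.0994]
eef_rot: [-0.029, 0.707, -0.029, -0.706]
ft_force: [-0.2, -0.0, 5.5]
gripper_width: 0.0253
```

```bash
python3 avg.py; python3 st.py
```

```text
39.5 [ 0.2   -0.181  4.983 -0.114 -0.114  0.066] sd [0.716 0.507 0.371 0.064 0.123 0.007]
F [ 1.1 -0.   4.6] M [-0.003 -0.266  0.067] p [0.5638 0.0569 0.0994] w 0.02514157195111351 q7 -1.178 jaw -94.6 F tool [-4.6 -0.1 -1.1] [-0.62  0.69  0.8   1.84 -0.62  0.89 -1.18]
```

Emit:
{"method": "arm_command", "body": {"increments": [[0, 0, 0, 0, 0.05], [0, 0, 0, 0, 0.1], [0, 0, 0, 0, 0.1]]}}

```text
time_s: 39.8
position: [0.5639, 0.0567, 0.0994]
eef_rot: [-0.064, 0.705, -0.064, -0.704]
ft_force: [0.6, 0.1, 4.4]
gripper_width: 0.0251
```

```bash
python3 avg.py; python3 st.py
```

```text
40.05 [ 1.663  0.321  4.319  0.061 -0.452  0.042] sd [0.658 0.468 0.455 0.055 0.126 0.041]
F [1.6 0.1 4.5] M [ 0.134 -0.655  0.014] p [0.5638 0.0567 0.0994] w 0.025053003781901943 q7 -1.256 jaw -100.3 F tool [-4.5 -0.4 -1.5] [-0.64  0.7   0.82  1.84 -0.65  0.9  -1.26]
```

Emit:
{"method": "arm_command", "body": {"increments": [[0, 0, 0, 0, 0.05], [0, 0, 0, 0, 0.1], [0, 0, 0, 0, 0.1]]}}

```text
time_s: 40.35
position: [0.5637, 0.0565, 0.0994]
eef_rot: [-0.099, 0.7, -0.099, -0.7]
ft_force: [1.4, 0.5, 5.5]
gripper_width: 0.0253
```

```bash
python3 avg.py; python3 st.py
```

```text
40.6 [ 2.404  0.675  4.586  0.119 -0.717  0.01 ] sd [0.641 0.5   0.614 0.025 0.076 0.028]
F [3.2 1.4 4.1] M [ 0.159 -0.844 -0.007] p [0.5637 0.0566 0.0995] w 0.02483637718956413 q7 -1.335 jaw -106.1 F tool [-4.1 -2.2 -2.7] [-0.65  0.71  0.85  1.84 -0.67  0.91 -1.33]
```

Slow averaged readings fall to zero at −106° with no plateau. The zero crossings so far (−172°, −234°, −288° overall) are about 60° apart. So the lock no longer turns: it is at its stop and the key only rode over a notch. I take up the free play once more to gentle contact (about −150°), so that the lock is left pressed home, and stop there.

Emit:
{"method": "arm_command", "body": {"increments": [[0, 0, 0, -1, 0.1], [0, 0, 0, -1, 0.2], [0, 0, 0, -1, 0.3], [0, 0, 0, -1, 0.4], [0, 0, 0, -1, 0.4]]}}

```text
time_s: 41.1
position: [0.5637, 0.0559, 0.0993]
eef_rot: [0.237, -0.666, 0.238, 0.666]
ft_force: [0.2, 0.8, 7.4]
gripper_width: 0.025
```

```bash
python3 avg.py; python3 st.py
```

```text
41.35 [ 0.198 -0.123  7.43   0.019 -0.029  0.022] sd [0.471 0.536 0.717 0.069 0.04  0.031]
F [ 0.6 -0.2  6.4] M [-0.006 -0.088  0.027] p [0.5636 0.056  0.0994] w 0.025340001351805773 q7 -1.652 jaw -129.0 F tool [-6.4 -0.3 -0.6] [-0.7   0.75  0.96  1.84 -0.75  0.97 -1.65]
```

Emit:
{"method": "arm_command", "body": {"increments": [[0, 0, 0, 0, 0.06], [0, 0, 0, 0, 0.12], [0, 0, 0, 0, 0.16], [0, 0, 0, 0, 0.2], [0, 0, 0, 0, 0.2]]}}

```text
time_s: 41.85
position: [0.5636, 0.0557, 0.0994]
eef_rot: [0.302, -0.639, 0.302, 0.64]
ft_force: [0.7, -0.8, 7.5]
gripper_width: 0.0253
```

```bash
python3 avg.py; python3 st.py
```

```text
42.1 [ 2.270e-01 -8.850e-01  7.353e+00 -1.770e-01 -3.900e-02  4.000e-03] sd [0.473 0.503 0.421 0.015 0.037 0.018]
F [ 0.2 -0.7  7.4] M [-0.174 -0.074  0.023] p [0.5636 0.0557 0.0994] w 0.024800030697390906 q7 -1.812 jaw -140.5 F tool [-7.4  0.3 -0.7] [-0.72  0.78  1.02  1.84 -0.79  1.   -1.81]
```

Emit:
{"method": "arm_command", "body": {"increments": [[0, 0, 0, 0, 0.05], [0, 0, 0, 0, 0.1], [0, 0, 0, 0, 0.12], [0, 0, 0, 0, 0.12]]}}

```text
time_s: 42.5
position: [0.5636, 0.0555, 0.0994]
eef_rot: [0.339, -0.62, 0.34, 0.62]
ft_force: [0.3, -1.3, 6.9]
gripper_width: 0.025
```

```bash
python3 avg.py; python3 st.py
```

```text
42.75 [ 0.198 -1.261  6.923 -0.27  -0.059  0.063] sd [0.35  0.314 0.325 0.039 0.021 0.019]
F [-0.4 -1.4  6.6] M [-0.27  -0.067  0.072] p [0.5636 0.0555 0.0994] w 0.02499731169346861 q7 -1.909 jaw -147.4 F tool [-6.6  1.1 -0.9] [-0.73  0.79  1.05  1.84 -0.81  1.01 -1.91]
```

Emit:
{"method": "arm_command", "body": {"increments": [[0, 0, 0, 0, 0.04], [0, 0, 0, 0, 0.08], [0, 0, 0, 0, 0.08]]}}

```text
time_s: 43.05
position: [0.5636, 0.0554, 0.0994]
eef_rot: [0.364, -0.606, 0.365, 0.606]
ft_force: [-0.7, -1.3, 7.8]
gripper_width: 0.0253
```

```bash
python3 avg.py; python3 st.py
```

```text
43.3 [ 8.000e-02 -1.122e+00  7.588e+00 -3.470e-01  4.000e-03  9.800e-02] sd [0.421 0.247 0.24  0.038 0.026 0.021]
F [ 0.3 -0.8  7.3] M [-0.318 -0.018  0.117] p [0.5636 0.0555 0.0994] w 0.024863430627923476 q7 -1.974 jaw -152.0 F tool [-7.3  0.1 -0.9] [-0.74  0.8   1.07  1.84 -0.83  1.03 -1.97]
```

Contact came where predicted, at 0.10 N·m. Now I let go, rise clear and check.

Emit:
{"method": "arm_command", "body": {"increments": [[50, 0, 0, 0, 0], [50, 0, 0, 0, 0], [50, 0, 0, 0, 0], [50, 0, 0, 0, 0]]}}

```text
time_s: 43.7
position: [0.5638, 0.0564, 0.0989]
eef_rot: [0.364, -0.606, 0.364, 0.607]
ft_force: [0.0, -0.6, -0.5]
gripper_width: 0.05
```

Emit:
{"method": "arm_command", "body": {"increments": [[50, -20, 0, 0, 0], [50, -45, 0, 0, 0], [50, -75, 0, 0, 0], [50, -105, 0, 0, 0], [50, -120, 0, 0, 0]]}}

```text
time_s: 44.2
position: [0.5648, 0.0557, 0.2215]
eef_rot: [-0.364, 0.607, -0.364, -0.606]
ft_force: [0.6, -0.2, -0.6]
gripper_width: 0.0501
```

```bash
python3 st.py; python3 - <<'E'
from h import *
s=monitor.observe();q=s['eef_rot'];Q=R.from_quat([q[1],q[2],q[3],q[0]]).as_matrix();print(Q.T@(np.array([.53,-.30,.22])-s['position'])*1000)
E
```

```text
F [ 0.6 -0.2 -0.6] M [-0.033  0.002 -0.032] p [0.5648 0.0557 0.2215] w 0.05012831186657847 q7 -2.107 jaw -152.0 F tool [ 0.6 -0.5 -0.4] [-0.8   0.69  1.19  1.68 -0.67  1.24 -2.11]
[   1.46587126  197.92893177 -297.57899467]
```

Emit:
{"method": "arm_command", "body": {"increments": [[50, 0, 25, -38, 0], [50, 0, 50, -76, 0], [50, 0, 75, -114, 0], [50, 0, 100, -150, 0], [50, 0, 125, -188, 0]]}}

```text
time_s: 44.7
position: [0.5418, -0.1695, 0.2186]
eef_rot: [0.364, -0.606, 0.364, 0.607]
ft_force: [1.7, 0.7, 0.9]
gripper_width: 0.0501
```

Emit:
{"method": "arm_command", "body": {"increments": [[50, 0, 25, -38, 0], [50, 0, 50, -76, 0], [50, 0, 73, -108, 0], [50, 0, 73, -108, 0]]}}

```text
time_s: 45.1
position: [0.5255, -0.3046, 0.2193]
eef_rot: [-0.365, 0.605, -0.368, -0.604]
ft_force: [0.5, -0.3, 0.1]
gripper_width: 0.0505
```

```bash
python3 st.py; python3 - <<'E'
from h import *
p,d=viewer.grab_frame("side"); crop(p,265,140,325,210,8,"pics/s20.png"); cv2.imwrite("pics/side20.png",p[:,:,::-1])
p,d=viewer.grab_frame("top"); cv2.imwrite("pics/top20.png",p[:,:,::-1]); crop(p,270,180,330,230,12,"pics/t20.png")
E
```

```text
F [ 0.5 -0.3  0.1] M [0.009 0.06  0.028] p [ 0.5255 -0.3046  0.2193] w 0.05045094539672094 q7 -1.576 jaw -152.4 F tool [-0.1 -0.3 -0.5] [-0.09  0.69  1.07  1.58 -0.63  1.25 -1.58]
```

View pics/s20.png

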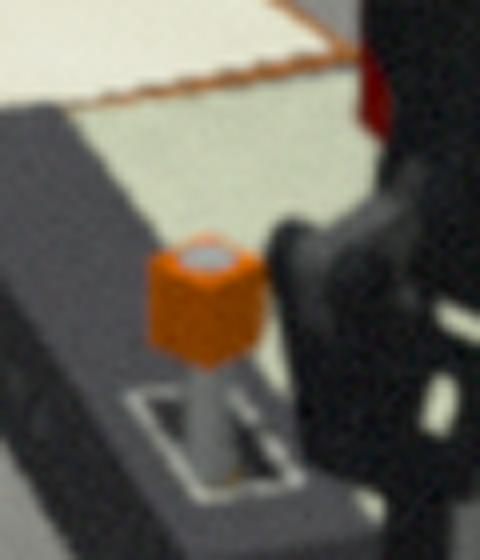

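View pics/t20.png

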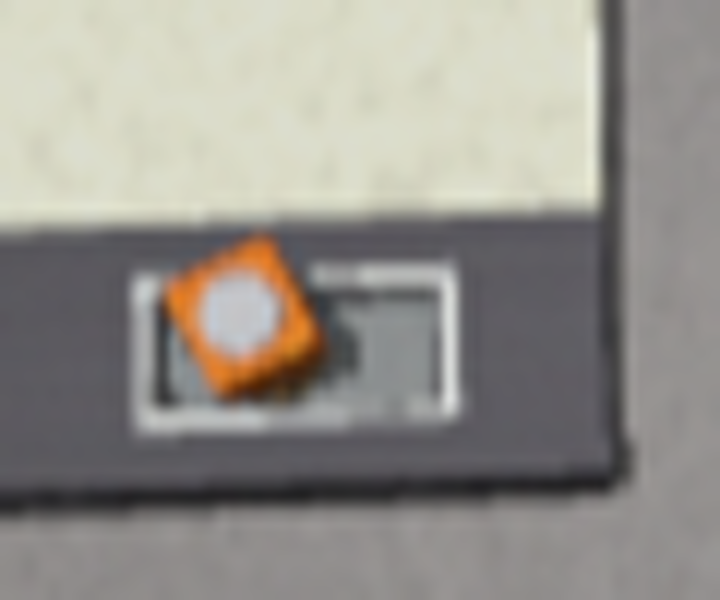

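View pics/top20.png

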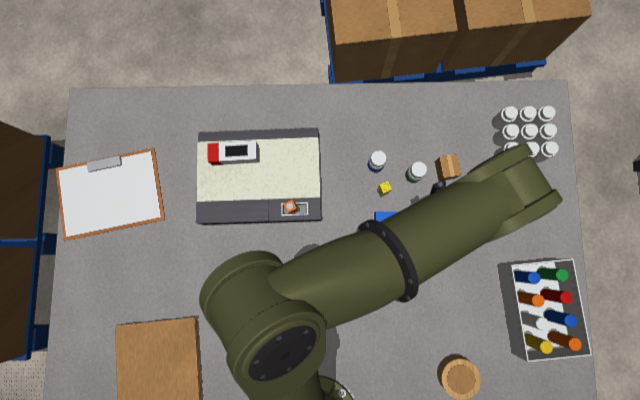

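The key stands free and upright in the socket (crop 240,315). The jars (377,160 and 417,171), carton (449,166) and red box (232,152) are where they started, and the gripper is clear. I hand in.

```bash
python3 -c "
from plant import close_job
print(close_job())"
```

```text
the job is handed in; nothing more can be done
None
```

I took the orange key from the blue stand, seated it in the cam lock, turned it clockwise over two grasps and left it standing in the socket. I handed in at about 45 s. I can't confirm that the lock passed 2.6 rad: I inferred the stop by feel, because nothing measures the lock itself.

**What the last checks showed**
- **Key:** both cameras show it free and upright in the socket. In side views during the turning its top was at about 129 mm, which puts the tip roughly 20 mm below the slot floor.
- **Stock:** jars, carton and red box appear where they started.
- **Robot:** it was clear of everything, and the wrist force read near zero.

**Is the lock home?**
- **Evidence for the stop:** the key turned about 370° in all, more than the lock's travel plus the socket's play allows. Late in the turning, the resistance rose and fell about every 60°. I read this as the lock at its stop and the key riding over socket corners. At the end I took up the play to about 0.10 N·m and let go.
- **What disagreed:** resistance never rose above about 0.16 N·m, so I never felt a hard stop. Early turning torque read near zero instead of 0.1 N·m. The key's own friction in the socket, about 0.06 N·m, blurred all these readings.

**Overtightening risk:** I can't measure the key-to-lock force. If the key did ride over corners, my estimate is roughly 110–140 N each time, up to about 200 N with a stiffer contact. The limit is 150 N, so the run may have failed on that.

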